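# Pack a glass terrarium order

### The job

Get this planter order ready to ship: swing the keeper bar clear of the wooden rack by its peg, slide every glass pane up out of its slot and stand it on edge in the partitioned carton, one pane to a compartment, never letting a pane topple or lie flat; when all the panes are packed, swing the keeper back across the empty rack. At any time, turn every terracotta pot over so that it stands mouth-down on the grey pad. Leave the other things on the table where they are.

Things in the scene. Friction and masses are not known exactly. Their poses are not given: they have to be found in the camera images.
- pane0_c (a point): frosted pale glass pane, 100 mm wide (own x), 6 mm thick (own y), 140 mm tall (own z, up), about 0.2 kg; the point is its centre, 70 mm above its lower edge. It starts standing on edge in one of the rack's slots, slightly loose. Two or three of the four panes are there, the rest absent
- pane1_c (a point): frosted pale glass pane, 100 mm wide (own x), 6 mm thick (own y), 140 mm tall (own z, up), about 0.2 kg; the point is its centre, 70 mm above its lower edge. It starts standing on edge in one of the rack's slots, slightly loose. Two or three of the four panes are there, the rest absent
- pane2_c (a point): frosted pale glass pane, 100 mm wide (own x), 6 mm thick (own y), 140 mm tall (own z, up), about 0.2 kg; the point is its centre, 70 mm above its lower edge. It starts standing on edge in one of the rack's slots, slightly loose. Two or three of the four panes are there, the rest absent
- pane3_c (a point): frosted pale glass pane, 100 mm wide (own x), 6 mm thick (own y), 140 mm tall (own z, up), about 0.2 kg; the point is its centre, 70 mm above its lower edge. It starts standing on edge in one of the rack's slots, slightly loose. Two or three of the four panes are there, the rest absent
- pot0_c (a point): square open-topped terracotta planter pot, 56 x 56 mm outside, 66 mm tall, straight walls 6 mm, floor 6 mm, about 0.2 kg; the point is its centre, 33 mm above its closed bottom; own z points from its closed bottom to its mouth, own x and y are square to its side walls. It starts on the pad, mouth up. One or two of the two pots are there
- pot1_c (a point): square open-topped terracotta planter pot, 56 x 56 mm outside, 66 mm tall, straight walls 6 mm, floor 6 mm, about 0.2 kg; the point is its centre, 33 mm above its closed bottom; own z points from its closed bottom to its mouth, own x and y are square to its side walls. It starts on the pad, mouth up. One or two of the two pots are there
- rack: fixed light wooden slotted rack, 124 mm (own x) by 184 mm (own y), 55 mm tall; origin at the centre of its underside on the table. Four slots, each 9 mm wide and 104 mm long along own x, 45 mm deep (slot floor 10 mm over the table), at own y = -67.5, -22.5, 22.5 and 67.5 mm. A standing pane's top edge is 150 mm over the table. Joined to it at own y = +115.5 mm is the 18 mm thick steel post of the keeper
- keeper_hinge (a point): vertical hinge axis of the keeper bar, at the top of the post, at the bar's underside (155 mm over the table)
- keeper_peg (a point): upright round black peg on the keeper bar, 16 mm thick, 40 mm tall, standing on the bar (bar top 165 mm, peg top 205 mm over the table), 90 mm from the hinge axis; the point is on its axis, 16 mm below its top. Take it or push it to swing the bar
- keeper (a joint): angle in rad of the keeper, a flat aluminium bar 16 mm wide, 10 mm thick, reaching 195 mm from its hinge, 5 mm above the panes' top edges. 0: the bar lies along the rack's -y, across all four slots; it grows to 1.6 as the bar swings level, anticlockwise from above, towards the rack's +x until clear of the rack. Stiff (about 0.08 N m), it stays where it is left. Starts between 0 and 0.2
- carton: fixed open-topped cardboard carton, 146 mm (own x) by 132 mm (own y), 98 mm tall, floor 8 mm thick; origin at the centre of its underside on the table. Two foam partitions split it into three compartments, each 130 mm long (own x) and 24 mm wide, 90 mm deep, centred at own y = -46, 0 and 46 mm; a pane fits in each standing on its 100 mm edge and sticks out 50 mm above the rim
- pad: fixed grey packing pad, 240 mm (own x) by 280 mm (own y), 8 mm thick; origin at the centre of its underside on the table
- tape: roll of clear tape lying flat, 90 mm across, 48 mm tall, a bystander, not to be disturbed; origin at the centre of its underside
- spray: upright closed bottle, 56 mm across, 130 mm tall, a bystander, not to be disturbed; origin at the centre of its underside
- smallbox: closed cardboard box, 90 x 120 mm, 60 mm tall, a bystander, not to be disturbed; origin at the centre of its underside
- jar: closed jar, 70 mm across, 80 mm tall, a bystander, not to be disturbed; origin at the centre of its underside
- labels: stack of labels, 100 x 150 mm, 30 mm tall, a bystander, not to be disturbed; origin at the centre of its underside
- brush: hand brush lying down, a bystander, not to be disturbed; origin under its middle
Not all that is in view belongs to the job. What is shaped like the part that bears pot1_c but turquoise is not meant. Leave any yellow look-alike of the part that bears pane3_c alone.

How it is judged:
By the outcome, as a careful person would: the job done as asked, in the order asked, and still so for the second after the job is handed in, with the robot touching nothing.
Of pane0, pane1, pane2, pane3 only 2 to 3 are there at a start; the rules pass over those that are not, and their reading is None.
Of pot0, pot1 only 1 to 2 are there at a start; the rules pass over those that are not, and their reading is None.
At some moment in a run one of pot0, pot1 may be knocked a few centimetres aside while the robot is not near it.
It also fails if it takes over 210 s, if anything falls off the work surface, if the arm or the gripper's body presses on something with over 40 N, if the wrist force passes 120 N, or if a joint passes its speed limit or range.

### The arm

A 6-joint arm with a two-finger parallel gripper is mounted at the origin on the work surface. World frame = base frame: x ahead of the robot, y to its left, z up, the work surface at z = 0. Lengths are in mm, angles in rad, forces in N, time in s.
With the tool pointing down it reaches from about 400 to 925 mm from the base axis. Payload 12.5 kg.
Tool frame: the origin (TCP) lies midway between the tips of the shut fingers; the grasp point (between the pads) lies 19 mm behind it (env.tcp_to_grasp is the distance from the TCP to the grasp point, in mm); z points along the fingers, y is the line along which they close (so a half turn about z gives the same grasp; the last joint's range is limited). The gripper opens to 95 mm and grips with 3 to 60 N. Pads are 20 mm wide; open, the fingers measure 119 mm over their backs; the gripper's body (75 mm by 180 mm) begins 59 mm behind the grasp point.
Start: joints at [-1.243, 0.491, 1.559, -0, 1.092, -0.106], TCP at [262.726, -567.12, 186.261] pointing down, gripper open.
Joint ranges: [-3.1, 3.1], [-0.84, 2.19], [0.05, 2.79], [-1.13, 4.28], [0.06, 2.93], [-2.69, 2.69]. Speed limits (rad/s): [2.22, 2.22, 2.79, 3.14, 3.14, 3.14].

### API

Orientations are given as [roll, pitch, yaw] about the fixed x, y, z axes, in that order (R = Rz(yaw) Ry(pitch) Rx(roll)).
In Python, from cell import env gives the robot as it stands. The module is installed in compiled form; this text tells all that it offers.
- The arm moves only by the tool step_arm, never from a script. Its argument "plan" is a list that holds one entry, the list of rows, each a list of 5 numbers: the shift along the tool's x, y, z in mm, then the turn about the tool's z in degrees, then the opening, from -1 (shut) to 1 (fully open). A call has 1 to 8 rows; each row is the pose to reach, as a shift and turn from the pose commanded when the call began, along the tool's axes at that moment; what a row does not reach only later rows make up. A row lasts 1/12 s, in which the tool goes at most 41.7 mm and 7.16 degrees, less where a joint would pass 70% of its speed; a pose out of reach is approached as far as the arm can. A call with a gripper value outside its range is refused whole. The fingers move at their own pace and stop on an object; the grip force is fixed at half the most. Time passes only in rows, so rows that repeat a pose let the fingers close. It gives the time, the measured TCP pose, the force, the opening and the grip force at its end, in the units of the state.
- env.state(): the state, without advancing time (a new reading comes with each control period).
- env.read_camera(name): name is "side" or "top" or "wrist"; returns the picture (480x640x3 uint8, blue, green, red); there is no depth.
- env.get_calibration(name): a dict with "K" (3x3 intrinsics, pixels), "extrinsics" (4x4, takes a point from world to camera coordinates). Camera axes: x right, y up, looking along -z (the intrinsics and any distortion apply to the point x, -y, -z); pixel columns grow to the right and rows downward; lengths in mm; the calibration is good to about 2 mm. A picture is of the moment at which its call begins: read the wrist's pose just before it. get_calibration takes no time and is no camera call; for the wrist camera it gives the pose at the moment of the call.
- env.job_done(): hands the job in; it is judged then, once.
The state is a dict: "t": time; "joints": joint angles; "qvel": joint speeds; "tau": joint torques, N m; "eef_pos": TCP position; "tcp_rot": TCP orientation; "ft_force": force on the tool from outside, world axes, zero at the start; "moment": the same for the moment, N m; "opening": opening from 0.0 (shut) to 1.0 (fully open); "grip_force": force on a finger pad.
Only numpy, scipy, OpenCV 4.12 (cv2) and the standard library are available. Lean on these libraries where they do the work, as an engineer would, in place of code of your own. Each camera call takes 0.05 s, during which the arm holds its last target. There are 200 camera calls.

## Working session

There is one attempt and no reset: what is moved stays moved. The work goes in short steps, Python scripts to look and compute and a tool call to move; the robot and the scene stay as the last step left them, time stands still between calls to the robot, and variables do not carry over. Pictures are saved under pics/ and viewed, at most 14 in all, crops included, and the job is handed in when it is done.

Besides the shell and the picture viewer there is one more tool, called after "Request:" by a JSON object that holds its "name" and its "arguments". step_arm: Moves the arm, as the interface text tells. Its arguments: {"type":"object","properties":{"plan":{"type":"array"}},"required":["plan"]}

```bash
mkdir -p pics; ls; python3 - <<'E'
from cell import env
import cv2,numpy as np
for n in("top","side"):
    cv2.imwrite(f"pics/{n}0.png",env.read_camera(n)); c=env.get_calibration(n); print(n,c)
print(env.state())
E
```

```text
pics
top {'K': array([[442.66568161,   0.        , 321.33093915],
       [  0.        , 442.66568161, 237.55083164],
       [  0.        ,   0.        ,   1.        ]]), 'extrinsics': array([[-9.27815903e-03, -9.99939310e-01, -5.94064939e-03,
         4.79673723e+01],
       [ 9.94577570e-01, -9.84348461e-03,  1.03530491e-01,
        -5.29053817e+02],
       [-1.03582684e-01, -4.94786428e-03,  9.94608539e-01,
        -1.30199314e+03],
       [ 0.00000000e+00,  0.00000000e+00,  0.00000000e+00,
         1.00000000e+00]])}
side {'K': array([[620.25309117,   0.        , 309.58485477],
       [  0.        , 620.25309117, 238.55295752],
       [  0.        ,   0.        ,   1.        ]]), 'extrinsics': array([[-9.34880024e-01, -3.54436579e-01, -1.93404465e-02,
         5.08795425e+02],
       [ 2.16072656e-01, -6.11460584e-01,  7.61202050e-01,
        -1.96291875e+02],
       [-2.81623771e-01,  7.07453649e-01,  6.48226338e-01,
        -1.58811944e+03],
       [ 0.00000000e+00,  0.00000000e+00,  0.00000000e+00,
         1.00000000e+00]])}
{'t': 0.1, 'joints': array([-1.24261073e+00,  4.91453139e-01,  1.55939638e+00, -3.62976255e-05,
        1.09170966e+00, -1.05588868e-01]), 'qvel': array([-0.00117533, -0.00206414, -0.00209786, -0.00129016,  0.00039672,
        0.00079025]), 'tau': array([ 3.40350431e-03, -6.13619971e+01, -2.58606488e+01,  6.94190478e-02,
        4.70173988e-02, -7.07363802e-05]), 'eef_pos': array([ 262.6236102 , -566.86935191,  185.74615555]), 'tcp_rot': array([-3.14062811e+00, -6.98495367e-05,  4.33791178e-01]), 'ft_force': array([ 0.34345013,  0.41792071, -0.68623215]), 'moment': array([ 0.00445585,  0.02940374, -0.0056162 ]), 'grip_force': 0.0, 'opening': 0.9985150387466806}
```

View pics/top0.png

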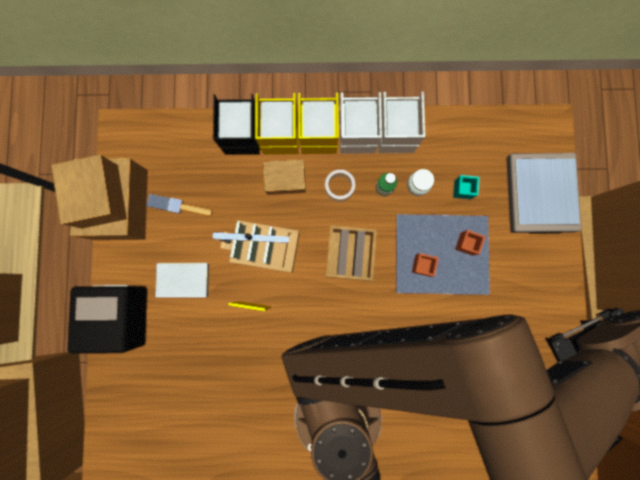

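View pics/side0.png

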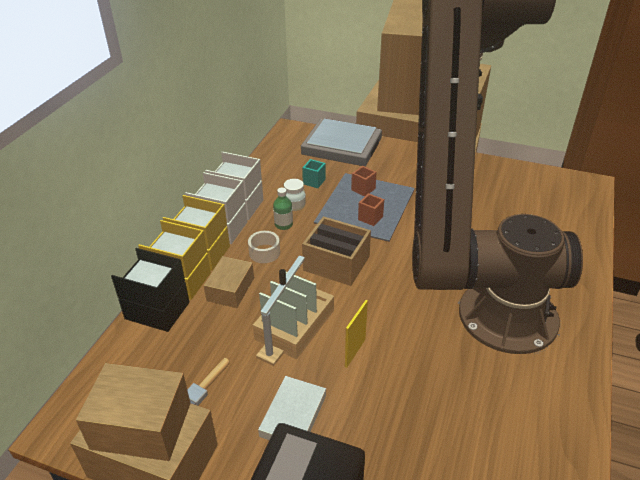

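Top view shows the following:
- Rack at about (263,245) with three panes, keeper across it and its post at the left end (218,236); peg near (249,237).
- Carton at (352,252) and grey pad at (443,253).
- Red pots at (426,265) and (471,242).

Look-alikes: turquoise pot (467,186) and yellow pane (247,306), both to be left alone.

```bash
cat > h.py <<'E'
from cell import env
import cv2,numpy as np
def ray(c,u,v):
    K,E=c["K"],np.array(c["extrinsics"]);d=np.linalg.inv(K)@[u,v,1];d=np.array([d[0],-d[1],-d[2]])
    R,t=E[:3,:3],E[:3,3];return -R.T@t,R.T@d
def p2w(c,u,v,z):
    o,d=ray(c,u,v);return o+d*(z-o[2])/d[2]
def w2p(c,p):
    K,E=c["K"],np.array(c["extrinsics"]);q=E[:3,:3]@np.asarray(p,float)+E[:3,3];q=K@[q[0],-q[1],-q[2]];return q[:2]/q[2]
def go(p,yaw=None,s=None):
    "tool-axis shift (mm) and turn (deg) to reach TCP p, yaw(deg)"
    s=s or env.state();y=s["tcp_rot"][2];d=np.asarray(p,float)-s["eef_pos"]
    c,n=np.cos(y),np.sin(y);x=[c*d[0]+n*d[1],n*d[0]-c*d[1],-d[2]]
    t=0 if yaw is None else -((yaw-np.degrees(y)+180)%360-180)
    return np.round(x,1),round(t,1)
def st():
    s=env.state();print(round(s["t"],2),s["eef_pos"].round(1),np.degrees(s["tcp_rot"]).round(1),"F",s["ft_force"].round(1),"op",round(s["opening"],3),"g",round(s["grip_force"],1));return s
E
python3 - <<'E'
from h import *
c=env.get_calibration("top")
for n,u,v,z in [("rackc",264,246,55),("hinge",218,236,160),("peg",249,237,205),("bartip",288,239,165),("carton",352,252,98),("pad",443,253,8),("pot0",426,265,74),("pot1",471,242,74),("turq",467,186,66),("pane_y",247,306,70)]:
    print(n,p2w(c,u,v,z).round(0))
w=env.get_calibration("wrist");s=env.state();E=w["extrinsics"]
cam=-E[:3,:3].T@E[:3,3];print("wristcam off",(cam-s["eef_pos"]).round(1),"look",(-E[2,:3]).round(3),w["K"].round(1))
print(go([470,-260,400],0))
E
```

```text
rackc [503. 211.  55.]
hinge [523. 322. 160.]
peg [514. 230. 205.]
bartip [512. 132. 165.]
carton [480. -44.  98.]
pad [ 481. -325.    8.]
pot0 [ 442. -258.   74.]
pot1 [ 507. -390.   74.]
turq [ 674. -388.   66.]
pane_y [330. 257.  70.]
wristcam off [ 73.   33.2 198.5] look [-0.256 -0.119 -0.959] [[331.8   0.  315.3]
 [  0.  331.8 238.1]
 [  0.    0.    1. ]]
(array([ 317.2, -191.3, -214.3]), np.float64(24.9))
```

Request:
{"name": "step_arm", "arguments": {"plan": [[[80,-50,-60,8,1],[160,-95,-120,15,1],[240,-143,-170,20,1],[317,-190,-200,25,1],[317,-190,-200,25,1],[317,-190,-200,25,1],[317,-190,-200,25,1],[317,-190,-200,25,1]]]}}

```text
t: 0.77
eef_pos: [427.2, -324.0, 347.6]
tcp_rot: [-3.141, 0.0, -0.003]
ft_force: [0.6, -0.5, -0.1]
opening: 0.998
grip_force: 0.0
```

```bash
python3 - <<'E'
from h import *
s=st();c=env.get_calibration("wrist");im=env.read_camera("wrist");cv2.imwrite("pics/w1.png",im);np.save("w1.npy",[c["K"],c["extrinsics"]],allow_pickle=True) if 0 else __import__("pickle").dump(c,open("w1.pkl","wb"))
print(go([525,205,330],-8))
E
```

```text
0.77 [ 427.2 -324.   347.6] [-180.     0.    -0.2] F [ 0.6 -0.5 -0.1] op 0.998 g 0.0
(array([  94.4, -525.3,   21.5]), np.float64(8.0))
```

View pics/w1.png

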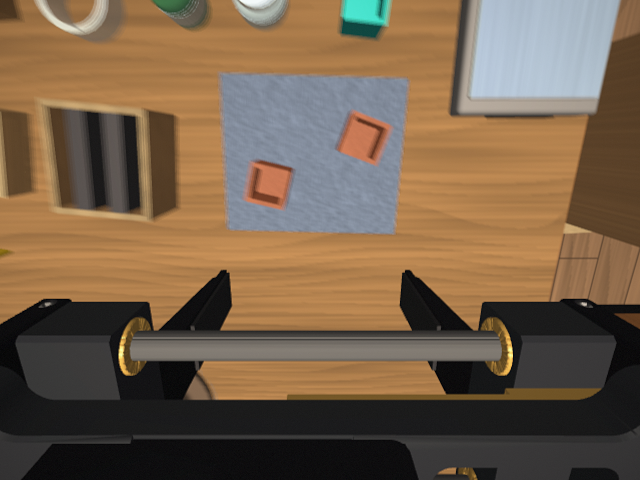

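Wrist view: carton at about (105,160), turquoise pot (365,15) off the pad, red pots at (270,184) and (364,137). I'll enlarge it for corners.

```bash
python3 - <<'E'
import cv2
im=cv2.imread("pics/w1.png")[85:235,30:410]
cv2.imwrite("pics/w1c.png",cv2.resize(im,None,fx=2.1,fy=2.1,interpolation=cv2.INTER_CUBIC))
E
```

```text
(no output)
```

View pics/w1c.png

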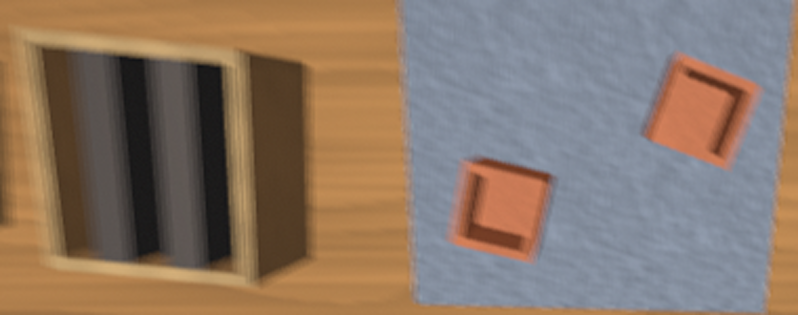

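Request:
{"name": "step_arm", "arguments": {"plan": [[[12,-40,3,1,1],[24,-80,6,2,1],[36,-120,9,3,1],[48,-160,12,4,1],[60,-200,15,5,1],[72,-240,18,6,1],[84,-280,20,7,1],[94,-320,20,8,1]]]}}

```text
t: 1.48
eef_pos: [521.3, -4.9, 326.2]
tcp_rot: [3.141, 0.001, -0.143]
ft_force: [0.5, 0.2, -0.5]
opening: 1.0
grip_force: 0.0
```

Request:
{"name": "step_arm", "arguments": {"plan": [[[0,-40,0,0,1],[0,-80,0,0,1],[0,-120,0,0,1],[0,-160,0,0,1],[0,-200,0,0,1],[0,-200,0,0,1],[0,-200,0,0,1],[0,-200,0,0,1]]]}}

```text
t: 2.15
eef_pos: [549.4, 190.8, 326.3]
tcp_rot: [3.141, 0.001, -0.142]
ft_force: [-0.5, -1.7, 0.6]
opening: 0.999
grip_force: 0.0
```

```bash
python3 - <<'E'
from h import *
import pickle
s=st();c=env.get_calibration("wrist");im=env.read_camera("wrist");cv2.imwrite("pics/w2.png",im[:340]);pickle.dump(c,open("w2.pkl","wb"))
E
```

```text
2.15 [549.4 190.8 326.3] [180.    0.   -8.1] F [-0.5 -1.7  0.6] op 0.999 g 0.0
```

View pics/w2.png

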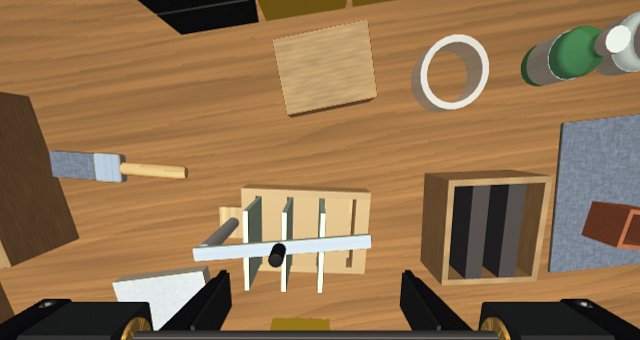

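Wrist view: rack with panes in the three slots nearest the post (slot columns ~253, 286, 321; the one at 351 is empty), peg top (274,262), bar ends (194,254) and (371,241).

```bash
python3 - <<'E'
from h import *
import pickle
c1=pickle.load(open("w1.pkl","rb"));c2=pickle.load(open("w2.pkl","rb"))
C=lambda pts,z:np.array([p2w(c1,30+u/2.1,85+v/2.1,z) for u,v in pts])
for n,p,z in [("carton TL TR BR BL",[(10,32),(240,52),(257,283),(47,265)],98),("potA",[(468,158),(552,175),(530,260),(452,242)],74),("potB",[(680,55),(760,88),(728,167),(645,135)],74)]:
    q=C(p,z);e=q[1]-q[0];f=q[1]-q[2];print(n,q.mean(0).round(1),"edge",np.linalg.norm(e).round(),np.linalg.norm(f).round(),"ang e,f",np.degrees(np.arctan2(e[1],e[0])).round(1),np.degrees(np.arctan2(f[1],f[0])).round(1))
for n,u,v,z in [("rackTL",243,187,55),("rackTR",370,191,55),("rackBR",364,273,55),("pegtop",274,262,205),("pegbase",281,246,165),("barL",194,254,165),("barR",371,241,165),("pane1far",262,197,150),("p2far",287,197,150),("p3far",322,198,150),("p1near",246,290,150),("p2near",283,291,150),("p3near",320,292,150),("slotT",352,199,55),("slotB",349,266,55)]:
    print(n,p2w(c2,u,v,z).round(1))
E
```

```text
carton TL TR BR BL [479.8 -36.2  98. ] edge 136.0 143.0 ang e,f -94.8 -4.0
potA [ 447.4 -258.3   74. ] edge 56.0 60.0 ang e,f -101.4 -15.9
potB [ 510.1 -392.5   74. ] edge 56.0 53.0 ang e,f -111.0 -20.0
rackTL [580.6 288.6  55. ]
rackTR [549.7 111.6  55. ]
rackBR [426.4 132.4  55. ]
pegtop [516.3 237.7 205. ]
pegbase [520.1 233.7 165. ]
barL [524.7 334.  165. ]
barR [511.6 131.7 165. ]
pane1far [576.3 247.4 150. ]
p2far [572.3 219.3 150. ]
p3far [565.5 180.1 150. ]
p1near [465.5 288.4 150. ]
p2near [457.7 243.4 150. ]
p3near [449.9 198.4 150. ]
slotT [542.  138.1  55. ]
slotB [441.  153.8  55. ]
```

```bash
python3 - <<'E'
from h import *
print(go([517.5,235.8,172],-8))
E
```

```text
(array([-38.2, -40.6, 154.6]), np.float64(-0.2))
```

Request:
{"name": "step_arm", "arguments": {"plan": [[[-20,-20,30,0,0],[-38,-40.5,60,0,-0.2],[-38,-40.5,95,0,-0.2],[-38,-40.5,130,0,-0.2],[-38,-40.5,154.5,0,-0.2],[-38,-40.5,154.5,0,-0.2],[-38,-40.5,154.5,0,-1],[-38,-40.5,154.5,0,-1]]]}}

```text
t: 2.87
eef_pos: [518.8, 235.9, 174.0]
tcp_rot: [-3.141, -0.002, -0.143]
ft_force: [-1.0, 0.0, 0.1]
opening: 0.497
grip_force: 0.0
```

Request:
{"name": "step_arm", "arguments": {"plan": [[[0,0,0,0,-1],[0,0,0,0,-1],[0,0,0,0,-1]]]}}

```text
t: 3.12
eef_pos: [518.2, 236.5, 173.5]
tcp_rot: [-3.141, -0.002, -0.142]
ft_force: [-0.1, 0.2, 0.7]
opening: 0.288
grip_force: 0.0
```

```bash
python3 - <<'E'
from h import *
s=st();im=env.read_camera("wrist");cv2.imwrite("pics/w3.png",im[150:400])
h=np.array([523.3,325]);a0=np.arctan2(*(s["eef_pos"][:2]-h)[::-1]);r=np.hypot(*(s["eef_pos"][:2]-h));print("r",r,np.degrees(a0))
y=s["tcp_rot"][2]
for k in range(1,15):
    a=a0+np.radians(6.15)*k;d=h+r*np.array([np.cos(a),np.sin(a)])-s["eef_pos"][:2]
    print(k,[round(np.cos(y)*d[0]+np.sin(y)*d[1],1),round(np.sin(y)*d[0]-np.cos(y)*d[1],1)],round(-6.15*k,1),np.degrees(a).round(1))
E
```

```text
3.12 [518.2 236.5 173.5] [-1.8e+02 -1.0e-01 -8.2e+00] F [-0.1  0.2  0.7] op 0.288 g 0.0
r 88.64697335457838 -93.3018337027943
1 [np.float64(9.4), np.float64(-1.3)] -6.2 -87.2
2 [np.float64(18.6), np.float64(-3.6)] -12.3 -81.0
3 [np.float64(27.6), np.float64(-6.9)] -18.5 -74.9
4 [np.float64(36.1), np.float64(-11.1)] -24.6 -68.7
5 [np.float64(44.1), np.float64(-16.3)] -30.8 -62.6
6 [np.float64(51.5), np.float64(-22.2)] -36.9 -56.4
7 [np.float64(58.3), np.float64(-28.9)] -43.1 -50.3
8 [np.float64(64.3), np.float64(-36.3)] -49.2 -44.1
9 [np.float64(69.4), np.float64(-44.3)] -55.4 -38.0
10 [np.float64(73.7), np.float64(-52.8)] -61.5 -31.8
11 [np.float64(77.0), np.float64(-61.7)] -67.7 -25.7
12 [np.float64(79.4), np.float64(-70.9)] -73.8 -19.5
13 [np.float64(80.8), np.float64(-80.3)] -80.0 -13.4
14 [np.float64(81.1), np.float64(-89.8)] -86.1 -7.2
```

View pics/w3.png

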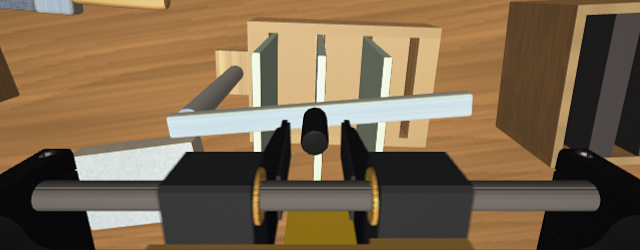

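Request:
{"name": "step_arm", "arguments": {"plan": [[[0,0,0,0,-1],[0,0,0,0,-1],[0,0,0,0,-1],[0,0,0,0,-1],[0,0,0,0,-1]]]}}

```text
t: 3.58
eef_pos: [518.0, 237.0, 172.7]
tcp_rot: [-3.141, -0.001, -0.142]
ft_force: [-1.0, 6.2, 5.1]
opening: 0.15
grip_force: 30.0
```

Request:
{"name": "step_arm", "arguments": {"plan": [[[9.4,-1.3,0,-6.1,-1],[18.6,-3.6,0,-12.3,-1],[27.6,-6.9,0,-18.5,-1],[36.1,-11.1,0,-24.6,-1],[44.1,-16.3,0,-30.8,-1],[51.5,-22.2,0,-36.9,-1],[57.8,-28.4,0,-42.6,-1],[57.8,-28.4,0,-42.6,-1]]]}}

```text
t: 4.25
eef_pos: [579.9, 257.3, 172.7]
tcp_rot: [-3.142, -0.001, 0.608]
ft_force: [-1.8, 3.1, 9.0]
opening: 0.146
grip_force: 30.0
```

Request:
{"name": "step_arm", "arguments": {"plan": [[[9.4,-1.3,0,-6.1,-1],[18.6,-3.6,0,-12.3,-1],[27.6,-6.9,0,-18.5,-1],[36.1,-11.1,0,-24.6,-1],[44.1,-16.3,0,-30.8,-1],[51.5,-22.2,0,-36.9,-1],[57.8,-28.4,0,-42.6,-1],[57.8,-28.4,0,-42.6,-1]]]}}

```text
t: 4.92
eef_pos: [611.8, 313.4, 172.7]
tcp_rot: [3.139, -0.001, 1.352]
ft_force: [4.5, 1.2, 5.9]
opening: 0.151
grip_force: 30.0
```

Request:
{"name": "step_arm", "arguments": {"plan": [[[0,0,0,0,-0.2],[0,0,0,0,-0.2],[0,0,0,0,-0.2],[0,0,0,0,-0.2],[0,0,-35,0,-0.2],[0,0,-70,0,1],[0,0,-105,0,1],[0,0,-130,0,1]]]}}

```text
t: 5.58
eef_pos: [610.7, 312.4, 305.4]
tcp_rot: [3.14, -0.001, 1.345]
ft_force: [-0.3, 0.8, 0.8]
opening: 0.552
grip_force: 0.0
```

```bash
python3 - <<'E'
from h import *
s=st();print(go([460,-262,200],76.4))
E
```

```text
5.58 [610.7 312.4 305.4] [ 1.799e+02 -1.000e-01  7.700e+01] F [-0.3  0.8  0.8] op 0.552 g 0.0
(array([-593.6,  -18. ,  105.4]), np.float64(0.6))
```

Request:
{"name": "step_arm", "arguments": {"plan": [[[-41,-1,0,0,1],[-82,-2,0,0,1],[-123,-3,0,0,1],[-164,-5,0,0,1],[-205,-6,0,0,1],[-246,-7,0,0,1],[-287,-9,0,0,1],[-328,-10,0,0,1]]]}}

```text
t: 6.25
eef_pos: [526.1, -6.6, 302.3]
tcp_rot: [-3.141, 0.0, 1.345]
ft_force: [0.7, -0.4, 0.3]
opening: 0.997
grip_force: 0.0
```

Request:
{"name": "step_arm", "arguments": {"plan": [[[-41,-1,10,0,1],[-82,-2,20,0,1],[-123,-3,40,0,1],[-164,-5,60,0,1],[-205,-6,80,0,1],[-240,-7,100,0,1],[-266,-8,105,0,1],[-266,-8,105,0,1]]]}}

```text
t: 6.92
eef_pos: [457.6, -266.7, 194.8]
tcp_rot: [-3.138, -0.0, 1.341]
ft_force: [1.2, 0.3, 0.5]
opening: 0.999
grip_force: 0.0
```

```bash
python3 - <<'E'
from h import *
import pickle
s=st();c=env.get_calibration("wrist");im=env.read_camera("wrist");cv2.imwrite("pics/w4.png",im[100:480]);pickle.dump(c,open("w4.pkl","wb"))
E
```

```text
6.92 [ 457.6 -266.7  194.8] [-179.8   -0.    76.8] F [1.2 0.3 0.5] op 0.999 g 0.0
```

View pics/w4.png

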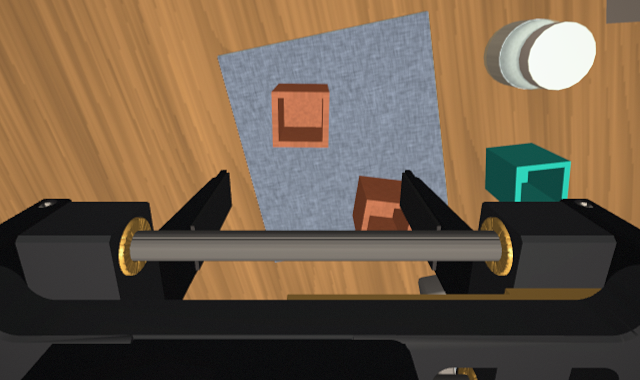

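Pot A rim corners are at (272,193), (329,192), (329,247), (273,248), which is square to the tool.

```bash
python3 - <<'E'
from h import *
import pickle
c=pickle.load(open("w4.pkl","rb"))
q=np.array([p2w(c,*p,74) for p in [(272,193),(329,192),(329,247),(273,248)]]);m=q.mean(0);print(m,q.round(0))
print(go([m[0],m[1],22],76.8),[p2w(c,u,v,8).round(0)[:2] for u,v in[(219,157),(428,112)]])
E
```

```text
[ 444.49638197 -260.08025362   74.        ] [[ 424. -227.   74.]
 [ 478. -239.   74.]
 [ 466. -293.   74.]
 [ 410. -281.   74.]]
(array([  1.2, -14.6, 173.8]), np.float64(0.0)) [array([ 365., -182.]), array([ 602., -188.])]
```

Request:
{"name": "step_arm", "arguments": {"plan": [[[1,-14.5,35,0,1],[1,-14.5,70,0,1],[1,-14.5,105,0,1],[1,-14.5,140,0,1],[1,-14.5,165,0,1],[1,-14.5,173.5,0,1],[1,-14.5,173.5,0,0],[1,-14.5,173.5,0,-1]]]}}

```text
t: 7.63
eef_pos: [446.7, -257.9, 24.7]
tcp_rot: [3.141, 0.0, 1.345]
ft_force: [-0.0, -0.5, -0.3]
opening: 0.908
grip_force: 0.0
```

Request:
{"name": "step_arm", "arguments": {"plan": [[[0,0,0,0,-1],[0,0,0,0,-1],[0,0,0,0,-1],[0,0,0,0,-1],[0,0,0,0,-1],[0,0,0,0,-1]]]}}

```text
t: 8.13
eef_pos: [446.1, -258.2, 24.4]
tcp_rot: [3.141, 0.0, 1.345]
ft_force: [-1.6, 1.3, 8.7]
opening: 0.584
grip_force: 30.0
```

Request:
{"name": "step_arm", "arguments": {"plan": [[[0,0,-20,0,-1],[0,0,-60,0,-1],[0,0,-100,0,-1],[0,0,-130,0,-1],[0,0,-130,0,-1]]]}}

```text
t: 8.55
eef_pos: [447.9, -259.5, 159.4]
tcp_rot: [3.133, 0.004, 1.345]
ft_force: [1.0, -0.7, -1.3]
opening: 0.587
grip_force: 30.0
```

```bash
python3 - <<'E'
from h import *
import pickle
s=st()
# carton: centre from w1, yaw -4.4; -y outer face frame
c=pickle.load(open("w1.pkl","rb"));C=lambda u,v:p2w(c,30+u/2.1,85+v/2.1,98)
print([C(*p).round(1)[:2] for p in [(10,32),(240,52),(257,283),(47,265)]])
c=pickle.load(open("w2.pkl","rb"));print([p2w(c,u,v,98).round(1)[:2] for u,v in [(447,181),(552,177),(537,278),(446,283)]])
E
```

```text
8.55 [ 447.9 -259.5  159.4] [179.5   0.2  77.1] F [ 1.  -0.7 -1.3] op 0.587 g 30.0
[array([556.6,  26.6]), array([ 545.1, -108.9]), array([402.6, -99.1]), array([415. ,  36.5])]
[array([555.9,  19.2]), array([ 542.1, -113.5]), array([ 403.4, -101. ]), array([413.8,  24.7])]
```

Request:
{"name": "step_arm", "arguments": {"plan": [[[30,5,-5,-4,-1],[60,10,-5,-8,-1],[60,10,-5,-8,-1],[60,10,-5,-8,-1]]]}}

```text
t: 8.88
eef_pos: [469.3, -200.8, 158.3]
tcp_rot: [-3.141, -0.0, 1.486]
ft_force: [-0.1, 0.0, -0.9]
opening: 0.586
grip_force: 30.0
```

```bash
python3 - <<'E'
from h import *
import pickle
s=st();c=env.get_calibration("wrist");im=env.read_camera("wrist");cv2.imwrite("pics/w5.png",im[0:400]);pickle.dump(c,open("w5.pkl","wb"))
print(go([472.1,-123.6,130],85))
for th in range(0,106,15):
    t=np.radians(th);a=35*np.sin(t)+18*np.cos(t);H=35*np.cos(t)-18*np.sin(t);print(th,round(18-a,1),round(51-H,1))
E
```

```text
8.88 [ 469.3 -200.8  158.3] [-180.    -0.    85.2] F [-0.1  0.  -0.9] op 0.586 g 30.0
(array([77.9, -3.7, 28.3]), np.float64(0.1))
0 0.0 16.0
15 -8.4 21.9
30 -15.1 29.7
45 -19.5 39.0
60 -21.3 49.1
75 -20.5 59.3
90 -17.0 69.0
105 -11.1 77.4
```

View pics/w5.png

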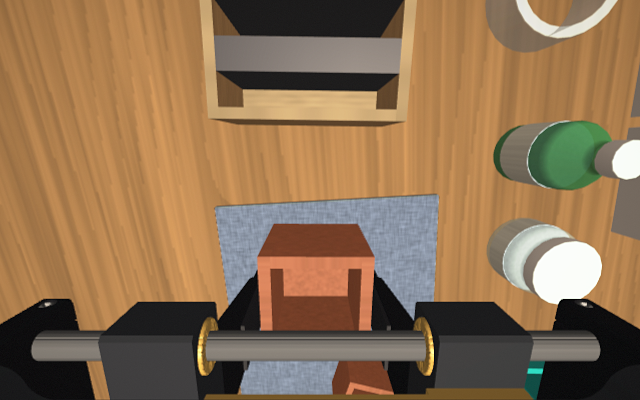

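```bash
python3 - <<'E'
from h import *
import pickle
c=pickle.load(open("w5.pkl","rb"));A=p2w(c,210,119,98);B=p2w(c,405,121,98);m=(A+B)/2;print(A,B,m)
y=np.radians(85);t=np.array([np.cos(y),np.sin(y)]);p=m[:2]-18*t;print(p,go([*p,130],85))
E
```

```text
[ 400.5616682  -100.11704854   98.        ] [ 543.48481791 -113.54367359   98.        ] [ 472.02324306 -106.83036106   98.        ]
[ 470.45443969 -124.76186563] (array([76.6, -5.3, 28.3]), np.float64(0.1))
```

Request:
{"name": "step_arm", "arguments": {"plan": [[[38,-3,0,0,-1],[76,-5,0,0,-1],[76,-5,14,0,-1],[76,-5,28,0,-1],[76,-5,28,0,-1],[76,-5,44,0,-1],[72,-5,47,0,-1],[67.6,-5,50,0,-1]]]}}

```text
t: 9.6
eef_pos: [470.7, -135.1, 109.2]
tcp_rot: [3.14, -0.0, 1.483]
ft_force: [1.3, 2.1, 8.4]
opening: 0.591
grip_force: 30.0
```

Request:
{"name": "step_arm", "arguments": {"plan": [[[-3.5,0,3.5,0,-1],[-6.7,0,7.8,0,-1],[-11,0,17,0,-1],[-13,0,27,0,-1],[-12,0,37,0,-1],[-8.5,0,47,0,-1],[-4,0,54,0,-1],[-4,0,54,0,-1]]]}}

```text
t: 10.27
eef_pos: [470.3, -140.4, 55.0]
tcp_rot: [3.14, 0.002, 1.483]
ft_force: [-0.4, -10.3, -0.6]
opening: 0.588
grip_force: 30.0
```

```bash
python3 - <<'E'
from h import *
s=st();im=env.read_camera("wrist");side=env.read_camera("side");c=env.get_calibration("side")
u,v=w2p(c,s["eef_pos"]).astype(int);a=cv2.resize(side[max(0,v-90):v+70,u-100:u+100],None,fx=2,fy=2);b=im[160:480]
cv2.imwrite("pics/j6.png",np.hstack([cv2.resize(b,(400,320)),a[:320]]) )
E
```

```text
10.27 [ 470.3 -140.4   55. ] [1.799e+02 1.000e-01 8.500e+01] F [ -0.4 -10.3  -0.6] op 0.588 g 30.0
```

View pics/j6.png

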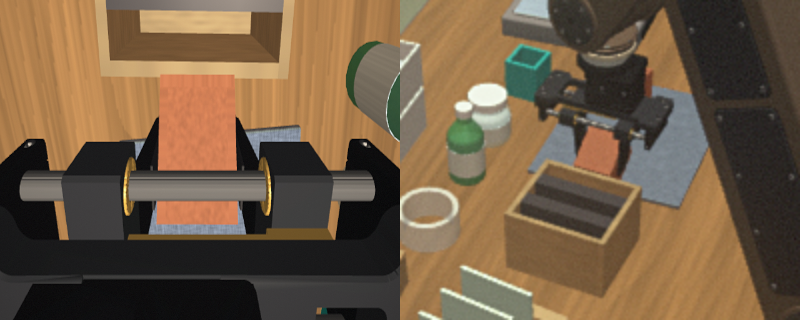

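The pot now lies on its side, mouth to -y. Now the second quarter turn.

Request:
{"name": "step_arm", "arguments": {"plan": [[[-5,0,-35,0,-1],[-5,0,-75,0,-1],[11.7,0,-75,0,-1],[11.7,0,-75,0,-1],[11.7,0,-56,0,-1],[11.7,0,-50,0,-1],[5.2,0,-45.4,0,-1],[0.7,0,-37.2,0,-1]]]}}

```text
t: 11.03
eef_pos: [469.8, -138.4, 91.5]
tcp_rot: [-3.141, 0.0, 1.484]
ft_force: [0.5, -0.3, -1.7]
opening: 0.585
grip_force: 30.0
```

Request:
{"name": "step_arm", "arguments": {"plan": [[[-2.4,0,9,0,-1],[-2.2,0,18.2,0,-1],[0.3,0,27.2,0,-1],[5,0,35.2,0,-1],[9.2,0,39.7,0,-1],[9.2,0,39.7,0,-1],[9.2,0,39.7,0,-1]]]}}

```text
t: 11.62
eef_pos: [471.4, -129.2, 52.0]
tcp_rot: [3.14, 0.002, 1.485]
ft_force: [-0.8, -10.8, -2.0]
opening: 0.588
grip_force: 30.0
```

```bash
python3 - <<'E'
from h import *
s=st();im=env.read_camera("wrist");side=env.read_camera("side");c=env.get_calibration("side")
u,v=w2p(c,s["eef_pos"]).astype(int);a=cv2.resize(side[max(0,v-90):v+70,u-100:u+100],None,fx=2,fy=2);b=im[160:480]
cv2.imwrite("pics/j7.png",np.hstack([cv2.resize(b,(400,320)),a[:320]]) )
E
```

```text
11.62 [ 471.4 -129.2   52. ] [1.799e+02 1.000e-01 8.510e+01] F [ -0.8 -10.8  -2. ] op 0.588 g 30.0
```

View pics/j7.png

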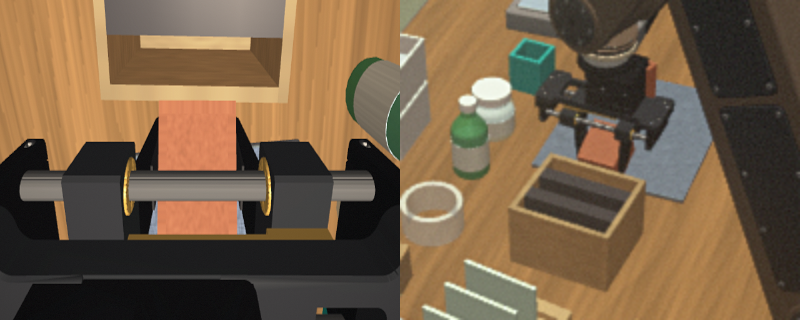

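Request:
{"name": "step_arm", "arguments": {"plan": [[[-6,0,0,0,-1],[-12,0,-20,0,-1],[-50,5,-50,0,-1],[-90,13,-50,0,-1],[-130,13,-50,0,-1],[-130,13,-50,0,-1],[-130,13,-50,0,-1],[-130,13,-50,0,-1]]]}}

```text
t: 12.38
eef_pos: [471.8, -258.4, 101.6]
tcp_rot: [-3.14, -0.001, 1.484]
ft_force: [-1.0, 0.4, -1.2]
opening: 0.587
grip_force: 30.0
```

```bash
python3 - <<'E'
from h import *
s=st();c=env.get_calibration("wrist");im=env.read_camera("wrist");cv2.imwrite("pics/w8.png",im)
top=env.read_camera("top");cv2.imwrite("pics/t8.png",top)
y=s["tcp_rot"][2];X=np.array([np.cos(y),np.sin(y),0]);g=s["eef_pos"]+[0,0,19]
for n,(b,f,u) in {"mouthdown":(-31,28,35),"side":(-28,35,28)}.items():
    print(n,"front bottom",w2p(c,g+f*X+[0,0,b]).round(0),"front top",w2p(c,g+f*X+[0,0,u]).round(0))
col=cv2.cvtColor(im,cv2.COLOR_BGR2HSV)[:,310:325].astype(int).mean(1)
rows=[(r,col[r].round(0).astype(int).tolist()) for r in range(200,345,3)];print(rows)
E
```

```text
12.38 [ 471.8 -258.4  101.6] [-1.799e+02 -1.000e-01  8.500e+01] F [-1.   0.4 -1.2] op 0.587 g 30.0
mouthdown front bottom [314. 223.] front top [314. 257.]
side front bottom [314. 213.] front top [314. 238.]
[(200, [108, 40, 157]), (203, [108, 40, 156]), (206, [109, 40, 168]), (209, [108, 40, 160]), (212, [108, 40, 161]), (215, [108, 40, 163]), (218, [109, 40, 156]), (221, [108, 40, 164]), (224, [108, 40, 163]), (227, [108, 40, 157]), (230, [109, 40, 150]), (233, [108, 40, 157]), (236, [108, 40, 155]), (239, [108, 40, 156]), (242, [108, 41, 150]), (245, [108, 41, 155]), (248, [109, 40, 158]), (251, [108, 41, 160]), (254, [108, 40, 163]), (257, [108, 41, 167]), (260, [6, 82, 177]), (263, [10, 148, 205]), (266, [10, 148, 205]), (269, [10, 148, 205]), (272, [10, 148, 205]), (275, [10, 148, 204]), (278, [10, 148, 200]), (281, [10, 148, 197]), (284, [9, 147, 201]), (287, [9, 148, 200]), (290, [9, 148, 201]), (293, [10, 148, 200]), (296, [9, 148, 202]), (299, [9, 148, 202]), (302, [9, 148, 196]), (305, [9, 148, 199]), (308, [9, 148, 198]), (311, [9, 148, 198]), (314, [9, 148, 201]), (317, [9, 148, 201]), (320, [9, 148, 202]), (323, [9, 148, 200]), (326, [10, 148, 198]), (329, [9, 147, 187]), (332, [21, 14, 46]), (335, [17, 29, 69]), (338, [18, 31, 115]), (341, [15, 28, 111]), (344, [17, 29, 118])]
```

```bash
python3 - <<'E'
from h import *
w=cv2.imread("pics/w8.png")[180:400,150:490];s=env.read_camera("side");c=env.get_calibration("side")
u,v=w2p(c,env.state()["eef_pos"]).astype(int);a=s[v-60:v+60,u-65:u+75]
t=cv2.imread("pics/t8.png");u,v=w2p(env.get_calibration("top"),env.state()["eef_pos"]).astype(int)
b=t[v-50:v+50,u-60:u+60]
f=lambda i:cv2.resize(i,(int(i.shape[1]*300/i.shape[0]),300),interpolation=cv2.INTER_CUBIC)
o=np.zeros((600,800,3),np.uint8);x=f(w);o[:300,:x.shape[1]]=x;x=f(a);o[300:,:x.shape[1]]=x;x=f(b);o[300:,400:400+x.shape[1]]=x;cv2.imwrite("pics/j8.png",o)
E
```

```text
(no output)
```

View pics/j8.png

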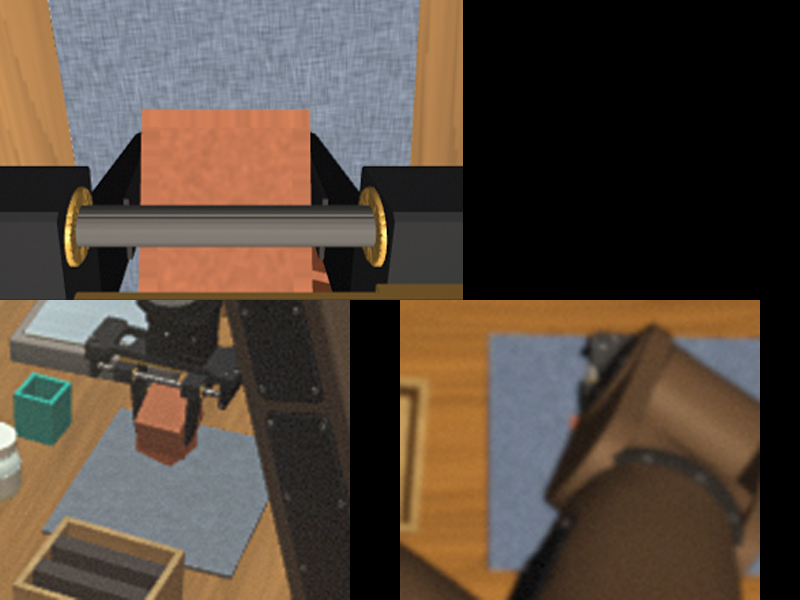

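```bash
python3 - <<'E'
from h import *
s=env.state();c=env.get_calibration("wrist")
y=s["tcp_rot"][2];X=np.array([np.cos(y),np.sin(y),0]);g=s["eef_pos"]+[0,0,19]
for d in range(-45,100,15):
    t=np.radians(d);f=lambda x,z:round(float(w2p(c,g+(x*np.cos(t)+z*np.sin(t))*X+[0,0,z*np.cos(t)-x*np.sin(t)])[1]))
    w=lambda x,z:round(float(332*56/(-(c["extrinsics"]@[*(g+(x*np.cos(t)+z*np.sin(t))*X+[0,0,z*np.cos(t)-x*np.sin(t)]),1])[2])))
    print(d,"A",f(28,35),w(28,35),"B",f(28,-31),"D",f(-28,35),w(-28,35),"E",f(-28,-31))
im=cv2.imread("pics/w8.png").astype(int)
for r in (263,270,276,290,310):
    m=np.where((im[r,:,2]-im[r,:,0]>70)&(np.arange(640)>200)&(np.arange(640)<420))[0];print(r,m.min(),m.max())
E
```

```text
-45 A 331 121 B 211 D 352 92 E 255
-30 A 308 124 B 211 D 360 97 E 270
-15 A 282 124 B 215 D 363 104 E 285
0 A 257 121 B 223 D 360 110 E 300
15 A 235 117 B 233 D 351 116 E 315
30 A 218 111 B 246 D 334 121 E 329
45 A 209 105 B 260 D 312 123 E 341
60 A 205 99 B 275 D 286 124 E 351
75 A 207 93 B 291 D 260 122 E 356
90 A 213 88 B 306 D 238 118 E 357
263 255 376
270 254 376
276 254 377
290 201 377
310 254 377
```

```bash
python3 - <<'E'
from h import *
im=cv2.imread("pics/w8.png")
for r in list(range(256,280,2))+list(range(350,402,3)): print(r,im[r,256:262].mean(0).round(),im[r,290:300].mean(0).round(),im[r,366:372].mean(0).round())
E
```

```text
256 [162. 146. 136.] [161. 146. 136.] [151. 137. 128.]
258 [164. 147. 134.] [153. 137. 126.] [155. 139. 128.]
260 [104. 127. 187.] [120. 131. 177.] [123. 134. 178.]
262 [ 85. 124. 207.] [ 86. 123. 205.] [ 84. 123. 204.]
264 [ 86. 125. 207.] [ 86. 123. 204.] [ 86. 123. 204.]
266 [ 86. 125. 207.] [ 86. 123. 204.] [ 86. 123. 204.]
268 [ 86. 125. 207.] [ 86. 124. 204.] [ 85. 123. 204.]
270 [ 86. 124. 206.] [ 86. 123. 204.] [ 86. 124. 204.]
272 [ 86. 124. 206.] [ 86. 124. 204.] [ 86. 124. 205.]
274 [ 83. 120. 198.] [ 84. 121. 200.] [ 83. 120. 198.]
276 [ 80. 116. 192.] [ 86. 123. 204.] [ 80. 116. 192.]
278 [ 80. 115. 190.] [ 85. 122. 203.] [ 80. 115. 191.]
350 [117. 126. 132.] [117. 126. 133.] [118. 127. 133.]
353 [113. 122. 129.] [113. 122. 129.] [113. 122. 128.]
356 [112. 120. 127.] [112. 120. 127.] [113. 121. 127.]
359 [ 98. 103. 107.] [ 98. 104. 107.] [ 99. 105. 108.]
362 [ 80. 116. 194.] [ 85. 123. 205.] [ 80. 116. 194.]
365 [ 84. 120. 198.] [ 83. 119. 198.] [ 83. 120. 198.]
368 [ 84. 121. 200.] [ 83. 119. 196.] [ 85. 123. 202.]
371 [ 82. 117. 195.] [ 82. 119. 197.] [ 82. 118. 195.]
374 [ 82. 118. 198.] [ 84. 121. 201.] [ 82. 118. 197.]
377 [ 82. 119. 198.] [ 85. 122. 202.] [ 83. 119. 198.]
380 [ 81. 116. 192.] [ 84. 121. 200.] [ 81. 117. 193.]
383 [ 82. 118. 197.] [ 83. 119. 198.] [ 82. 119. 196.]
386 [ 86. 123. 204.] [ 83. 119. 196.] [ 85. 123. 204.]
389 [ 86. 125. 205.] [ 84. 121. 201.] [ 86. 124. 206.]
392 [ 90. 128. 214.] [ 87. 124. 206.] [ 90. 128. 214.]
395 [ 34.  77. 101.] [ 35.  78. 102.] [ 35.  78. 102.]
398 [ 37.  81. 109.] [ 38.  82. 109.] [ 38.  81. 109.]
401 [25. 23. 22.] [26. 24. 23.] [26. 23. 23.]
```

Request:
{"name": "step_arm", "arguments": {"plan": [[[0,0,30,0,-1],[0,0,60,0,-1],[0,0,68,0,-1],[0,0,74,0,-1],[0,0,77,0,-1],[0,0,80,0,-1],[0,0,80,0,-1]]]}}

```text
t: 13.12
eef_pos: [472.7, -258.9, 22.8]
tcp_rot: [3.141, 0.001, 1.485]
ft_force: [-0.2, -0.6, -1.7]
opening: 0.59
grip_force: 30.0
```

Request:
{"name": "step_arm", "arguments": {"plan": [[[0,0,0,0,-0.2],[0,0,0,0,0],[0,0,0,0,0.3],[0,0,0,0,1],[0,0,0,0,1],[0,0,0,0,1],[0,0,-5,0,1],[0,0,-40,0,1]]]}}

```text
t: 13.78
eef_pos: [470.4, -257.6, 59.0]
tcp_rot: [-3.135, -0.004, 1.484]
ft_force: [-0.0, 0.2, -1.1]
opening: 0.945
grip_force: 0.0
```

Request:
{"name": "step_arm", "arguments": {"plan": [[[-20,0,-40,0,1],[-40,0,-80,0,1],[-70,0,-110,0,1],[-90,0,-110,0,1],[-90,0,-110,0,1],[-90,0,-110,0,1]]]}}

```text
t: 14.28
eef_pos: [464.2, -349.1, 172.7]
tcp_rot: [3.141, 0.0, 1.483]
ft_force: [-0.1, 0.8, -1.0]
opening: 0.999
grip_force: 0.0
```

```bash
python3 - <<'E'
from h import *
import pickle
s=st();c=env.get_calibration("wrist");im=env.read_camera("wrist");pickle.dump(c,open("w9.pkl","wb"));cv2.imwrite("pics/w9.png",im)
sd=env.read_camera("side");cv2.imwrite("pics/s9.png",sd)
u,v=w2p(env.get_calibration("side"),[470,-300,40]).astype(int)
a=cv2.resize(sd[v-45:v+45,u-60:u+60],None,fx=2.2,fy=2.2,interpolation=cv2.INTER_CUBIC)
o=np.zeros((340,800,3),np.uint8);o[:,:536]=cv2.resize(im[:400],(536,340));o[:198,536:800]=a;cv2.imwrite("pics/j9.png",o)
E
```

```text
14.28 [ 464.2 -349.1  172.7] [180.   0.  85.] F [-0.1  0.8 -1. ] op 0.999 g 0.0
```

View pics/j9.png

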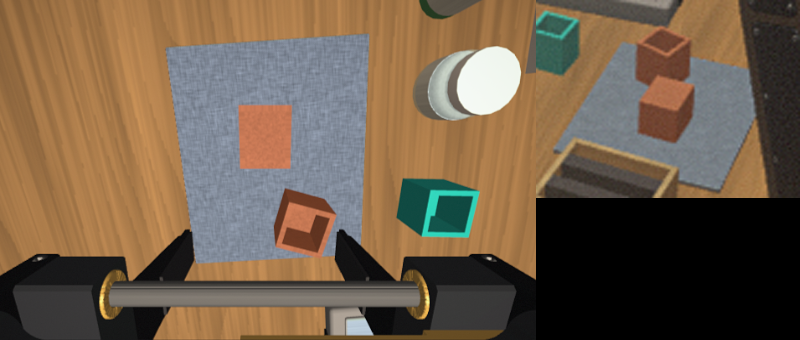

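```bash
python3 - <<'E'
from h import *
import pickle
c=pickle.load(open("w9.pkl","rb"));im=cv2.imread("pics/w9.png").astype(int)
m=((im[:,:,2]-im[:,:,0]>70)).astype(np.uint8);m[210:]=0
n,l,stt,ce=cv2.connectedComponentsWithStats(m);i=1+stt[1:,4].argmax();r=cv2.minAreaRect(np.argwhere(l==i)[:,::-1].astype(np.float32));b=cv2.boxPoints(r);print(r)
for z in (64,74):
    q=np.array([p2w(c,*p,z) for p in b]);print(z,q.mean(0).round(1),np.linalg.norm(q[1]-q[0]).round(1),np.linalg.norm(q[2]-q[1]).round(1),q.round(0)[:,:2].tolist())
E
```

```text
((319.5, 104.49998474121094), (208.99996948242188, 638.9998779296875), 90.0)
64 [ 477.4 -247.9   64. ] 508.9 175.6 [[231.0, -141.0], [738.0, -186.0], [770.0, -358.0], [171.0, -306.0]]
74 [ 477.2 -248.6   74. ] 492.3 169.9 [[239.0, -146.0], [729.0, -189.0], [760.0, -356.0], [181.0, -305.0]]
```

```bash
python3 - <<'E'
from h import *
import pickle
c=pickle.load(open("w9.pkl","rb"));hs=cv2.cvtColor(cv2.imread("pics/w9.png"),cv2.COLOR_BGR2HSV).astype(int)
m=((hs[:,:,0]<12)&(hs[:,:,1]>125)).astype(np.uint8);m[:, :260]=0;m[:,370:]=0;m[212:]=0;m[:100]=0
P=np.argwhere(m)[:,::-1].astype(np.float32);r=cv2.minAreaRect(P);b=cv2.boxPoints(r);print(r)
for z in (64,74):
    q=np.array([p2w(c,*p,z) for p in b]);print(z,q.mean(0).round(1),np.linalg.norm(q[1]-q[0]).round(1),np.linalg.norm(q[2]-q[1]).round(1),q.round(0)[:,:2].tolist())
E
```

```text
((316.0, 160.5), (73.0, 62.0), 90.0)
64 [ 470.7 -288.5   64. ] 54.3 64.4 [[446.0, -254.0], [501.0, -259.0], [497.0, -323.0], [439.0, -318.0]]
74 [ 470.8 -287.9   74. ] 52.6 62.3 [[447.0, -255.0], [500.0, -259.0], [496.0, -321.0], [440.0, -316.0]]
```

```bash
python3 - <<'E'
from h import *
print(go([470,-296.5,19],85))
for th in (0,15,30,45,60,75,90,100):
    t=np.radians(th);a=30*np.sin(t)+33*np.cos(t);H=30*np.cos(t)-33*np.sin(t);print(th,round(a,1),round(79+H,1))
E
```

```text
(array([ 51.4,   1.4, 152.6]), np.float64(0.1))
0 33.0 109.0
15 39.6 99.4
30 43.6 88.5
45 44.5 76.9
60 42.5 65.4
75 37.5 54.9
90 30.0 46.0
100 23.8 41.3
```

Request:
{"name": "step_arm", "arguments": {"plan": [[[35,1,30,0,1],[51.5,1.5,70,0,1],[51.5,1.5,110,0,1],[51.5,1.5,140,0,1],[51.5,1.5,152.5,0,1],[51.5,1.5,152.5,0,1],[51.5,1.5,152.5,0,-1],[51.5,1.5,152.5,0,-1]]]}}

```text
t: 15.05
eef_pos: [471.0, -297.2, 20.7]
tcp_rot: [3.141, 0.001, 1.485]
ft_force: [-0.1, 0.3, -0.1]
opening: 0.911
grip_force: 0.0
```

Request:
{"name": "step_arm", "arguments": {"plan": [[[0,0,0,0,-1],[0,0,0,0,-1],[0,0,0,0,-1],[0,0,0,0,-1],[0,0,0,0,-1],[0,0,0,0,-1]]]}}

```text
t: 15.55
eef_pos: [470.6, -297.5, 20.3]
tcp_rot: [3.141, 0.0, 1.484]
ft_force: [-0.9, 0.0, 7.1]
opening: 0.591
grip_force: 30.0
```

Request:
{"name": "step_arm", "arguments": {"plan": [[[0,0,-30,0,-1],[0,0,-70,0,-1],[0,0,-110,0,-1],[40,0,-120,0,-1],[80,0,-120,0,-1],[100,0,-120,0,-1],[100,0,-120,0,-1],[100,0,-120,0,-1]]]}}

```text
t: 16.22
eef_pos: [479.2, -196.9, 139.9]
tcp_rot: [3.141, 0.0, 1.486]
ft_force: [0.8, -1.4, -1.2]
opening: 0.585
grip_force: 30.0
```

```bash
cat >> h.py <<'E'
def front(rng=(200,420)):
    "rows of pot colour in the wrist image's middle columns -> tool-x of its front edge at given heights over the grasp point"
    s=env.state();c=env.get_calibration("wrist");im=env.read_camera("wrist");h=cv2.cvtColor(im,cv2.COLOR_BGR2HSV).astype(int)
    m=(h[:,:,0]<12)&(h[:,:,1]>125);r=np.where(m[:,300:330].mean(1)>.8)[0];y=s["tcp_rot"][2];X=np.array([np.cos(y),np.sin(y),0])
    g=s["eef_pos"]+[0,0,19];print("rows",r.min(),r.max(),{z:round(float((p2w(c,315,r.min(),g[2]+z)-g)@X),1) for z in(-30,-28,28,35,43)});return im
E
python3 - <<'E'
from h import *
s=st();front();y=np.radians(85);p=np.array([472.0,-106.8])-33*np.array([np.cos(y),np.sin(y)]);print(go([*p,114],85))
E
```

```text
16.22 [ 479.2 -196.9  139.9] [180.    0.   85.2] F [ 0.8 -1.4 -1.2] op 0.585 g 30.0
rows 203 330 {-30: 41.1, -28: 41.5, 28: 51.8, 35: 53.1, 43: 54.6}
(array([ 57. , -15.1,  25.8]), np.float64(0.1))
```

Request:
{"name": "step_arm", "arguments": {"plan": [[[30,-8,0,0,-1],[57,-15,8,0,-1],[57,-15,26,0,-1],[57,-15,30,0,-1],[54,-15,36,0,-1],[50.4,-15,40.5,0,-1],[48,-15,46,0,-1],[46.4,-15,51.4,0,-1]]]}}

```text
t: 16.93
eef_pos: [467.6, -152.4, 88.7]
tcp_rot: [-3.14, 0.001, 1.484]
ft_force: [-8.4, -6.8, 11.3]
opening: 0.581
grip_force: 30.0
```

Request:
{"name": "step_arm", "arguments": {"plan": [[[-0.9,0,6,0,-1],[-0.9,0,11.6,0,-1],[0,0,17.5,0,-1],[1.1,0,23,0,-1],[3.5,0,28.5,0,-1],[6,0,33.5,0,-1],[9.5,0,38.5,0,-1],[12.5,0,42.5,0,-1]]]}}

```text
t: 17.6
eef_pos: [468.8, -140.6, 46.4]
tcp_rot: [-3.141, 0.002, 1.484]
ft_force: [-12.3, -14.3, 16.5]
opening: 0.588
grip_force: 30.0
```

```bash
python3 - <<'E'
from h import *
s=st();front()
E
```

```text
17.6 [ 468.8 -140.6   46.4] [-1.8e+02  1.0e-01  8.5e+01] F [-12.3 -14.3  16.5] op 0.588 g 30.0
rows 238 370 {-30: 17.8, -28: 18.4, 28: 35.1, 35: 37.1, 43: 39.5}
```

Request:
{"name": "step_arm", "arguments": {"plan": [[[-8,0,0,0,-1],[-16,0,-20,0,-1],[-50,5,-50,0,-1],[-90,5,-50,0,-1],[-130,5,-50,0,-1],[-140,5,-50,0,-1],[-140,5,-50,0,-1]]]}}

```text
t: 18.23
eef_pos: [461.7, -281.8, 95.7]
tcp_rot: [3.141, 0.001, 1.48]
ft_force: [-0.1, 0.6, -1.3]
opening: 0.59
grip_force: 30.0
```

```bash
python3 - <<'E'
from h import *
s=st();im=front();cv2.imwrite("pics/w10.png",im);c=env.get_calibration("wrist")
y=s["tcp_rot"][2];X=np.array([np.cos(y),np.sin(y),0]);g=s["eef_pos"]+[0,0,19]
for d in (0,15,30,45,60,75,90):
    t=np.radians(d);f=lambda x,z:round(float(w2p(c,g+(x*np.cos(t)+z*np.sin(t))*X+[0,0,z*np.cos(t)-x*np.sin(t)])[1]))
    print(d,"A",f(29,41),"B",f(29,-25),"D",f(-27,41),"E",f(-27,-25))
h=cv2.cvtColor(im,cv2.COLOR_BGR2HSV).astype(int)
for r in range(200,400,5):
    m=np.where((h[r,:,0]<12)&(h[r,:,1]>125)&(np.arange(640)>220)&(np.arange(640)<410))[0]
    print(r,(m.min(),m.max()) if len(m) else 0,im[r,290:340].mean(0).round(),end=";")
E
```

```text
18.23 [ 461.7 -281.8   95.7] [180.    0.   84.8] F [-0.1  0.6 -1.3] op 0.59 g 30.0
rows 240 373 {-30: 16.4, -28: 17.0, 28: 34.0, 35: 36.1, 43: 38.5}
0 A 264 B 227 D 370 E 306
15 A 237 B 235 D 357 E 319
30 A 217 B 246 D 337 E 331
45 A 204 B 258 D 310 E 341
60 A 199 B 272 D 281 E 348
75 A 200 B 286 D 253 E 351
90 A 207 B 301 D 229 E 349
200 0 [158. 143. 133.];205 0 [150. 135. 126.];210 0 [155. 140. 131.];215 0 [153. 138. 129.];220 0 [158. 143. 133.];225 0 [157. 142. 133.];230 0 [159. 143. 134.];235 0 [155. 140. 131.];240 (np.int64(252), np.int64(379)) [ 77. 119. 201.];245 (np.int64(252), np.int64(379)) [ 81. 119. 198.];250 (np.int64(251), np.int64(379)) [ 81. 120. 198.];255 (np.int64(251), np.int64(379)) [ 81. 120. 198.];260 (np.int64(251), np.int64(380)) [ 81. 120. 200.];265 (np.int64(251), np.int64(380)) [ 82. 120. 198.];270 (np.int64(251), np.int64(380)) [ 82. 120. 199.];275 (np.int64(251), np.int64(380)) [ 82. 120. 198.];280 (np.int64(249), np.int64(381)) [ 83. 121. 200.];285 (np.int64(249), np.int64(381)) [ 82. 120. 199.];290 (np.int64(249), np.int64(381)) [ 82. 119. 198.];295 (np
[... 176 characters left out ...]
4(382)) [ 83. 120. 200.];315 (np.int64(248), np.int64(382)) [ 83. 121. 200.];320 (np.int64(248), np.int64(382)) [ 83. 121. 201.];325 (np.int64(248), np.int64(382)) [ 83. 120. 200.];330 (np.int64(249), np.int64(382)) [ 60.  81. 128.];335 0 [61. 66. 69.];340 0 [81. 86. 91.];345 0 [109. 117. 123.];350 0 [117. 126. 133.];355 0 [113. 121. 128.];360 0 [ 88.  99. 120.];365 (np.int64(247), np.int64(383)) [ 84. 122. 202.];370 (np.int64(247), np.int64(384)) [ 83. 121. 200.];375 (np.int64(340), np.int64(388)) [142. 133. 133.];380 (np.int64(340), np.int64(389)) [150. 136. 127.];385 (np.int64(341), np.int64(391)) [152. 138. 129.];390 (np.int64(341), np.int64(393)) [150. 136. 127.];395 0 [ 31.  77. 106.];
```

Request:
{"name": "step_arm", "arguments": {"plan": [[[0,0,30,0,-1],[0,0,60,0,-1],[0,0,72,0,-1],[0,0,76,0,-1],[0,0,79,0,-1],[0,0,81,0,-1],[0,0,81,0,-1]]]}}

```text
t: 18.87
eef_pos: [462.6, -277.6, 15.4]
tcp_rot: [3.141, 0.001, 1.485]
ft_force: [-0.7, 0.4, -0.8]
opening: 0.587
grip_force: 30.0
```

Request:
{"name": "step_arm", "arguments": {"plan": [[[0,0,0,0,0.4],[0,0,0,0,1],[0,0,0,0,1],[0,0,0,0,1],[0,0,0,0,1],[0,0,-5,0,1],[0,0,-45,0,1],[0,0,-85,0,1]]]}}

```text
t: 19.53
eef_pos: [461.2, -277.0, 99.8]
tcp_rot: [-3.138, -0.002, 1.484]
ft_force: [0.7, -0.4, 0.4]
opening: 0.995
grip_force: 0.0
```

Request:
{"name": "step_arm", "arguments": {"plan": [[[-30,-10,-30,0,1],[-60,-25,-60,3,1],[-95,-40,-80,7,1],[-120,-45,-80,12,1],[-120,-45,-80,12,1],[-120,-45,-80,12,1]]]}}

```text
t: 20.03
eef_pos: [406.3, -394.4, 180.4]
tcp_rot: [3.141, 0.0, 1.273]
ft_force: [0.2, 0.5, 0.0]
opening: 0.996
grip_force: 0.0
```

```bash
python3 - <<'E'
from h import *
import pickle
s=st();c=env.get_calibration("wrist");im=env.read_camera("wrist");pickle.dump(c,open("w11.pkl","wb"));cv2.imwrite("pics/w11.png",im)
h=cv2.cvtColor(im,cv2.COLOR_BGR2HSV).astype(int)
m=((h[:,:,0]<12)&(h[:,:,1]>125)&(h[:,:,2]>150)).astype(np.uint8);m[300:]=0
n,l,q,ce=cv2.connectedComponentsWithStats(m)
for i in range(1,n):
    if q[i,4]>800:
        P=np.argwhere(l==i)[:,::-1].astype(np.float32);r=cv2.minAreaRect(P);b=cv2.boxPoints(r);w=np.array([p2w(c,*p,74) for p in b]);print(r,q[i],w.mean(0).round(1),np.linalg.norm(w[1]-w[0]).round(1),np.linalg.norm(w[2]-w[1]).round(1),"ang",np.degrees(np.arctan2(*(w[1]-w[0])[1::-1])).round(1))
E
```

```text
20.03 [ 406.3 -394.4  180.4] [180.    0.   72.9] F [0.2 0.5 0. ] op 0.996 g 0.0
((343.12353515625, 101.80587005615234), (68.87541198730469, 67.79075622558594), 77.47119140625) [ 304   61   76   82 4480] [ 462. -296.   74.] 56.0 55.1 ang -5.6
((420.5776062011719, 195.6810302734375), (64.06572723388672, 60.366241455078125), 3.3664605617523193) [ 387  165   68   63 2304] [ 508.7 -394.6   74. ] 55.8 58.0 ang 73.2
```

Pot A stands mouth-down at (462,-296). Next is pot B.

```bash
python3 - <<'E'
from h import *
print(go([506.2,-402.2,24],72.5))
E
```

```text
(array([ 20.4,  97.9, 155.9]), np.float64(0.5))
```

Request:
{"name": "step_arm", "arguments": {"plan": [[[10,40,20,0,1],[20,80,40,0.5,1],[20.5,98,70,0.5,1],[20.5,98,105,0.5,1],[20.5,98,140,0.5,1],[20.5,98,155.5,0.5,1],[20.5,98,155.5,0.5,1],[20.5,98,155.5,0.5,-1]]]}}

```text
t: 20.75
eef_pos: [507.0, -401.0, 23.9]
tcp_rot: [-3.14, -0.001, 1.268]
ft_force: [0.7, -0.6, 0.3]
opening: 0.97
grip_force: 0.0
```

Request:
{"name": "step_arm", "arguments": {"plan": [[[0,0,0,0,-1],[0,0,0,0,-1],[0,0,0,0,-1],[0,0,0,0,-1],[0,0,0,0,-1],[0,0,0,0,-1],[0,0,0,0,-1]]]}}

```text
t: 21.33
eef_pos: [506.7, -402.4, 25.0]
tcp_rot: [3.141, 0.0, 1.266]
ft_force: [-2.5, 0.7, 5.8]
opening: 0.592
grip_force: 29.7
```

Request:
{"name": "step_arm", "arguments": {"plan": [[[0,0,-30,0,-1],[0,0,-70,0,-1],[0,0,-110,0,-1],[35,0,-130,-2,-1],[75,0,-130,-5,-1],[115,0,-130,-9,-1],[155,0,-130,-13,-1],[190,0,-130,-13,-1]]]}}

```text
t: 22.0
eef_pos: [563.8, -218.7, 154.3]
tcp_rot: [-3.141, -0.0, 1.498]
ft_force: [1.0, 0.3, -1.5]
opening: 0.588
grip_force: 29.7
```

```bash
python3 - <<'E'
from h import *
s=st();front();y=np.radians(85);p=np.array([472.0,-106.8])-28*np.array([np.cos(y),np.sin(y)]);print(go([*p,119],85))
E
```

```text
22.0 [ 563.8 -218.7  154.3] [-180.    -0.    85.8] F [ 1.   0.3 -1.5] op 0.588 g 29.7
rows 211 329 {-30: 35.9, -28: 36.3, 28: 48.0, 35: 49.5, 43: 51.1}
(array([  71.7, -101.1,   35.3]), np.float64(0.8))
```

Request:
{"name": "step_arm", "arguments": {"plan": [[[20,-38,0,0.5,-1],[40,-76,0,0.8,-1],[71.5,-101,0,0.8,-1],[71.5,-101,10,0.8,-1],[71.5,-101,25,0.8,-1],[71.5,-101,35,0.8,-1],[71.5,-101,35,0.8,-1]]]}}

```text
t: 22.63
eef_pos: [467.6, -141.4, 117.9]
tcp_rot: [-3.139, -0.001, 1.479]
ft_force: [0.2, 0.0, -2.3]
opening: 0.587
grip_force: 29.9
```

Request:
{"name": "step_arm", "arguments": {"plan": [[[-1,0,6,0,-1],[-8.4,0,12.5,0,-1],[-14.2,0,23,0,-1],[-17.3,0,34.5,0,-1],[-17.2,0,46.5,0,-1],[-14,0,58,0,-1],[-9,0,67,0,-1],[-9,0,67,0,-1]]]}}

```text
t: 23.3
eef_pos: [467.0, -150.4, 50.9]
tcp_rot: [-3.139, -0.001, 1.479]
ft_force: [-0.7, 0.5, -2.4]
opening: 0.587
grip_force: 29.9
```

Request:
{"name": "step_arm", "arguments": {"plan": [[[-8,0,0,0,-1],[-8,0,-35,0,-1],[-20,0,-75,0,-1],[-40,0,-85,0,-1],[-40,0,-85,0,-1]]]}}

```text
t: 23.72
eef_pos: [465.8, -194.3, 141.4]
tcp_rot: [3.134, 0.004, 1.479]
ft_force: [-0.5, -0.3, -1.8]
opening: 0.59
grip_force: 29.9
```

```bash
cat >> h.py <<'E'
def fit(hx,hz0,hz1):
    "pot rows (first,last, band edge) vs predicted for a tilt; hx=(front,back) hz=(up,low) offsets from grasp"
    s=env.state();c=env.get_calibration("wrist");y=s["tcp_rot"][2];X=np.array([np.cos(y),np.sin(y),0]);g=s["eef_pos"]+[0,0,19]
    for d in range(-30,46,15):
        t=np.radians(d);f=lambda x,z:round(float(w2p(c,g+(x*np.cos(t)+z*np.sin(t))*X+[0,0,z*np.cos(t)-x*np.sin(t)])[1]))
        print(d,"A",f(hx[0],hz0),"B",f(hx[0],hz1),"D",f(hx[1],hz0))
E
python3 - <<'E'
from h import *
s=st();im=front();cv2.imwrite("pics/w12.png",im);fit((36,-30),36,-20)
h=im[:,300:330].mean(1).round().astype(int)
print([(r,h[r].tolist()) for r in range(200,290,4)])
E
```

```text
23.72 [ 465.8 -194.3  141.4] [179.6   0.2  84.7] F [-0.5 -0.3 -1.8] op 0.59 g 29.9
rows 210 369 {-30: 36.6, -28: 37.0, 28: 48.7, 35: 50.2, 43: 51.9}
-30 A 300 B 213 D 363
-15 A 270 B 211 D 367
0 A 241 B 214 D 365
15 A 218 B 221 D 356
30 A 203 B 231 D 339
45 A 195 B 243 D 316
[(200, [88, 145, 200]), (204, [88, 145, 200]), (208, [91, 115, 138]), (212, [39, 62, 115]), (216, [39, 62, 115]), (220, [39, 62, 115]), (224, [39, 62, 116]), (228, [39, 63, 117]), (232, [39, 63, 117]), (236, [39, 62, 116]), (240, [91, 130, 214]), (244, [90, 129, 213]), (248, [90, 129, 213]), (252, [91, 130, 215]), (256, [91, 129, 213]), (260, [90, 129, 212]), (264, [91, 130, 215]), (268, [91, 130, 214]), (272, [90, 129, 213]), (276, [90, 129, 212]), (280, [91, 130, 215]), (284, [36, 59, 110]), (288, [39, 61, 114])]
```

```bash
python3 - <<'E'
from h import *
y=np.radians(85);p=np.array([472.0,-106.8])-27*np.array([np.cos(y),np.sin(y)]);print(go([*p,119],85))
E
```

```text
(array([59.3, -0.6, 20.5]), np.float64(-0.3))
```

Request:
{"name": "step_arm", "arguments": {"plan": [[[30,0,0,0,-1],[59.3,0,0,0,-1],[59.3,0,10,0,-1],[59.3,0,20,0,-1],[59.3,0,20,0,-1]]]}}

```text
t: 24.18
eef_pos: [468.5, -130.7, 115.7]
tcp_rot: [-3.139, -0.001, 1.48]
ft_force: [-0.5, -0.0, -3.9]
opening: 0.588
grip_force: 29.9
```

Request:
{"name": "step_arm", "arguments": {"plan": [[[-4,0,4,0,-1],[-8.5,0,8.1,0,-1],[-14.8,0,17.5,0,-1],[-18.4,0,28.2,0,-1],[-19.2,0,39.5,0,-1],[-17,0,50.6,0,-1],[-12.8,0,59.4,0,-1],[-12.8,0,60,0,-1]]]}}

```text
t: 24.85
eef_pos: [468.2, -146.1, 57.4]
tcp_rot: [3.141, 0.002, 1.479]
ft_force: [-6.6, -10.2, 6.2]
opening: 0.59
grip_force: 30.0
```

Request:
{"name": "step_arm", "arguments": {"plan": [[[-8,0,0,0,-1],[-8,0,-35,0,-1],[-20,0,-75,0,-1],[-40,0,-85,0,-1],[-40,0,-85,0,-1],[-40,0,-85,0,-1]]]}}

```text
t: 25.35
eef_pos: [464.6, -185.4, 142.9]
tcp_rot: [3.14, 0.001, 1.477]
ft_force: [-0.7, -0.0, -2.1]
opening: 0.589
grip_force: 30.0
```

```bash
python3 - <<'E'
from h import *
s=st();im=front();cv2.imwrite("pics/w12.png",im);fit((36,-30),20,-36)
h=im[:,300:330].mean(1).round().astype(int)
print([(r,h[r].tolist()) for r in list(range(200,290,5))+list(range(360,396,4))])
E
```

```text
25.35 [ 464.6 -185.4  142.9] [179.9   0.   84.6] F [-0.7 -0.  -2.1] op 0.589 g 30.0
rows 218 376 {-30: 31.3, -28: 31.8, 28: 44.7, 35: 46.4, 43: 48.2}
-30 A 271 B 195 D 337
-15 A 249 B 200 D 344
0 A 231 B 209 D 346
15 A 219 B 222 D 344
30 A 213 B 237 D 337
45 A 211 B 253 D 324
[(200, [83, 137, 190]), (205, [83, 138, 191]), (210, [84, 138, 191]), (215, [83, 137, 190]), (220, [81, 126, 208]), (225, [82, 125, 207]), (230, [81, 125, 206]), (235, [80, 122, 202]), (240, [80, 123, 203]), (245, [80, 122, 202]), (250, [80, 123, 203]), (255, [80, 122, 203]), (260, [81, 124, 205]), (265, [81, 124, 205]), (270, [81, 124, 206]), (275, [81, 123, 204]), (280, [79, 122, 201]), (285, [80, 122, 203]), (360, [89, 101, 121]), (364, [82, 124, 205]), (368, [80, 121, 200]), (372, [87, 126, 208]), (376, [82, 123, 207]), (380, [155, 140, 130]), (384, [159, 144, 134]), (388, [157, 142, 132]), (392, [158, 142, 132])]
```

```bash
python3 - <<'E'
from h import *
print(go([545,-235,50],85))
im=cv2.imread("pics/w12.png");h=cv2.cvtColor(im,cv2.COLOR_BGR2HSV).astype(int)
for r in (222,240,280,320,368,374):
    m=np.where((h[r,:,0]<12)&(h[r,:,1]>125)&(np.arange(640)>220)&(np.arange(640)<410))[0];print(r,m.min(),m.max())
E
```

```text
(array([-42.7,  85.1,  92.1]), np.float64(-0.3))
222 256 375
240 255 376
280 251 379
320 249 381
368 247 383
374 294 351
```

Request:
{"name": "step_arm", "arguments": {"plan": [[[-10,38,0,0,-1],[-30,76,10,0,-1],[-43,85,40,0,-1],[-43,85,80,0,-1],[-43,85,92,0,-1],[-43,85,100,0,-1],[-43,85,104,0,-1],[-43,85,104,0,-1]]]}}

```text
t: 26.07
eef_pos: [545.2, -234.4, 37.8]
tcp_rot: [-3.141, -0.0, 1.48]
ft_force: [-0.2, 0.6, -2.5]
opening: 0.587
grip_force: 30.0
```

Request:
{"name": "step_arm", "arguments": {"plan": [[[0,0,4,0,-1],[0,0,8,0,-1],[0,0,10,0,-1],[0,0,10,0,-1]]]}}

```text
t: 26.4
eef_pos: [545.4, -234.8, 28.5]
tcp_rot: [3.141, 0.0, 1.479]
ft_force: [0.1, -0.1, -2.0]
opening: 0.587
grip_force: 30.0
```

Request:
{"name": "step_arm", "arguments": {"plan": [[[0,0,4,0,-1],[0,0,7,0,-1],[0,0,7,0,-1]]]}}

```text
t: 26.65
eef_pos: [545.2, -234.7, 20.9]
tcp_rot: [-3.141, -0.0, 1.479]
ft_force: [-0.7, 0.5, -2.6]
opening: 0.586
grip_force: 30.0
```

Request:
{"name": "step_arm", "arguments": {"plan": [[[0,0,3,0,-1],[0,0,6,0,-1],[0,0,9,0,-1],[0,0,9,0,-1]]]}}

```text
t: 26.98
eef_pos: [545.1, -234.7, 11.7]
tcp_rot: [-3.141, -0.0, 1.479]
ft_force: [-0.0, -0.5, -2.6]
opening: 0.591
grip_force: 30.0
```

Request:
{"name": "step_arm", "arguments": {"plan": [[[0,0,0,0,0.4],[0,0,0,0,1],[0,0,0,0,1],[0,0,0,0,1],[0,0,0,0,1],[0,0,-5,0,1],[0,0,-45,0,1],[0,0,-85,0,1]]]}}

```text
t: 27.65
eef_pos: [544.4, -234.3, 97.2]
tcp_rot: [-3.138, -0.002, 1.479]
ft_force: [0.5, 0.1, 0.2]
opening: 0.994
grip_force: 0.0
```

Request:
{"name": "step_arm", "arguments": {"plan": [[[-20,0,-40,0,1],[-40,0,-75,0,1],[-70,0,-75,0,1],[-70,0,-75,0,1],[-70,0,-75,0,1]]]}}

```text
t: 28.07
eef_pos: [538.5, -305.5, 172.8]
tcp_rot: [3.141, 0.0, 1.477]
ft_force: [-0.2, 0.2, 0.8]
opening: 0.999
grip_force: 0.0
```

```bash
cat >> h.py <<'E'
def pots(zs=(64,74),name=None):
    c=env.get_calibration("wrist");im=env.read_camera("wrist")
    if name: cv2.imwrite(name,im)
    h=cv2.cvtColor(im,cv2.COLOR_BGR2HSV).astype(int)
    m=((h[:,:,0]<12)&(h[:,:,1]>125)&(h[:,:,2]>150)).astype(np.uint8);m[315:]=0
    n,l,q,ce=cv2.connectedComponentsWithStats(m)
    for i in range(1,n):
        if q[i,4]>800:
            r=cv2.minAreaRect(np.argwhere(l==i)[:,::-1].astype(np.float32));b=cv2.boxPoints(r)
            for z in zs:
                w=np.array([p2w(c,*p,z) for p in b]);print(q[i],"fill",round(q[i,4]/np.prod(r[1]),2),"z",z,w.mean(0).round(1)[:2],np.linalg.norm(w[1]-w[0]).round(1),np.linalg.norm(w[2]-w[1]).round(1),"ang",np.degrees(np.arctan2(*(w[1]-w[0])[1::-1])).round(1))
    return c
E
python3 - <<'E'
from h import *
st();pots(name="pics/w13.png")
E
```

```text
28.07 [ 538.5 -305.5  172.8] [180.    0.   84.6] F [-0.2  0.2  0.8] op 0.999 g 0.0
[ 284  137   63   72 4352] fill 0.99 z 64 [ 543.5 -255.4] 54.9 63.9 ang -5.3
[ 284  137   63   72 4352] fill 0.99 z 74 [ 543.6 -254.4] 53.2 61.8 ang -5.3
[ 198  197   65   59 3496] fill 0.95 z 64 [ 457.9 -298.2] 59.0 57.3 ang -4.4
[ 198  197   65   59 3496] fill 0.95 z 74 [ 460.8 -295.9] 57.1 55.4 ang -4.4
```

```bash
python3 - <<'E'
from h import *
print(go([543.1,-260,19],85))
E
```

```text
(array([ 44.6,   0.6, 153.1]), np.float64(-0.3))
```

Request:
{"name": "step_arm", "arguments": {"plan": [[[25,0.5,30,0,0.47],[44.5,0.5,60,0,0.47],[44.5,0.5,90,0,0.47],[44.5,0.5,125,0,0.47],[44.5,0.5,152.5,0,0.47],[44.5,0.5,152.5,0,0.47],[44.5,0.5,152.5,0,-1],[44.5,0.5,152.5,0,-1]]]}}

```text
t: 28.78
eef_pos: [544.1, -260.0, 21.1]
tcp_rot: [3.141, 0.0, 1.48]
ft_force: [-0.5, 0.1, 1.4]
opening: 0.647
grip_force: 0.0
```

Request:
{"name": "step_arm", "arguments": {"plan": [[[0,0,0,0,-1],[0,0,0,0,-1],[0,0,0,0,-1],[0,0,0,0,-1],[0,0,0,0,-1]]]}}

```text
t: 29.2
eef_pos: [544.2, -260.5, 21.6]
tcp_rot: [3.139, 0.001, 1.479]
ft_force: [-1.5, 2.2, 7.3]
opening: 0.586
grip_force: 30.0
```

Request:
{"name": "step_arm", "arguments": {"plan": [[[0,0,-30,0,-1],[0,0,-70,0,-1],[0,-20,-110,0,-1],[30,-50,-120,0,-1],[60,-66,-120,0,-1],[60,-66,-120,0,-1],[60,-66,-120,0,-1],[60,-66,-120,0,-1]]]}}

```text
t: 29.87
eef_pos: [483.8, -194.7, 140.5]
tcp_rot: [3.14, 0.001, 1.48]
ft_force: [0.8, -0.1, -2.5]
opening: 0.587
grip_force: 30.0
```

```bash
python3 - <<'E'
from h import *
s=st();front();y=np.radians(85);p=np.array([472.0,-106.8])-29*np.array([np.cos(y),np.sin(y)]);print(go([*p,114],85))
for th in (0,15,30,45,60,75,88):
    t=np.radians(th);a=30*np.sin(t)+29*np.cos(t);H=30*np.cos(t)-29*np.sin(t);print(th,round(29-a,1),round(79+H,1))
E
```

```text
29.87 [ 483.8 -194.7  140.5] [179.9   0.   84.8] F [ 0.8 -0.1 -2.5] op 0.587 g 30.0
rows 209 371 {-30: 37.2, -28: 37.6, 28: 49.0, 35: 50.4, 43: 52.0}
(array([ 57.8, -19.8,  26.2]), np.float64(-0.2))
0 0.0 109.0
15 -6.8 100.5
30 -11.1 90.5
45 -12.7 79.7
60 -11.5 68.9
75 -7.5 58.8
88 -2.0 51.1
```

Request:
{"name": "step_arm", "arguments": {"plan": [[[30,-10,0,0,-1],[57.5,-20,0,0,-1],[57.5,-20,10,0,-1],[57.5,-20,26,0,-1],[57.5,-20,26,0,-1],[57.5,-20,26,0,-1]]]}}

```text
t: 30.42
eef_pos: [468.8, -135.9, 113.4]
tcp_rot: [-3.14, -0.0, 1.479]
ft_force: [0.1, 0.2, -2.3]
opening: 0.586
grip_force: 30.0
```

Request:
{"name": "step_arm", "arguments": {"plan": [[[-1,0,6,0,-1],[-6.8,0,13.5,0,-1],[-11.1,0,23.5,0,-1],[-12.7,0,34.3,0,-1],[-11.5,0,45,0,-1],[-7.5,0,55,0,-1],[-2,0,63,0,-1],[2,0,66,0,-1]]]}}

```text
t: 31.08
eef_pos: [469.4, -135.6, 48.4]
tcp_rot: [3.14, 0.003, 1.479]
ft_force: [-9.2, -17.7, 13.8]
opening: 0.585
grip_force: 30.0
```

```bash
python3 - <<'E'
from h import *
s=st();front()
E
```

```text
31.08 [ 469.4 -135.6   48.4] [1.799e+02 1.000e-01 8.470e+01] F [ -9.2 -17.7  13.8] op 0.585 g 30.0
rows 249 375 {-30: 10.2, -28: 10.9, 28: 29.6, 35: 31.9, 43: 34.6}
```

Request:
{"name": "step_arm", "arguments": {"plan": [[[-8,0,0,0,-1],[-16,20,-20,0,-1],[-50,50,-50,0,-1],[-85,75,-50,0,-1],[-105,75,-50,0,-1],[-105,75,-50,0,-1],[-105,75,-50,0,-1]]]}}

```text
t: 31.72
eef_pos: [533.8, -246.7, 97.7]
tcp_rot: [3.142, -0.0, 1.477]
ft_force: [-0.5, 1.0, -2.8]
opening: 0.592
grip_force: 30.0
```

```bash
python3 - <<'E'
from h import *
s=st();im=front();cv2.imwrite("pics/w14.png",im);fit((30,-26),37,-29)
h=cv2.cvtColor(im,cv2.COLOR_BGR2HSV).astype(int)
for r in range(215,400,8):
    m=np.where((h[r,:,0]<12)&(h[r,:,1]>125)&(np.arange(640)>220)&(np.arange(640)<410))[0]
    print(r,(int(m.min()),int(m.max())) if len(m) else 0,im[r,290:340].mean(0).round(),end=";")
E
```

```text
31.72 [ 533.8 -246.7   97.7] [180.   -0.   84.6] F [-0.5  1.  -2.8] op 0.592 g 30.0
rows 251 377 {-30: 8.8, -28: 9.5, 28: 28.4, 35: 30.8, 43: 33.5}
-30 A 309 B 210 D 362
-15 A 281 B 213 D 364
0 A 254 B 220 D 359
15 A 231 B 230 D 348
30 A 213 B 243 D 330
45 A 203 B 257 D 306
215 0 [161. 145. 135.];223 0 [156. 141. 131.];231 0 [156. 141. 132.];239 0 [155. 139. 130.];247 0 [163. 147. 136.];255 (254, 376) [ 83. 120. 198.];263 (221, 377) [ 83. 120. 199.];271 (221, 377) [ 85. 121. 201.];279 (221, 378) [ 84. 121. 201.];287 (221, 378) [ 84. 121. 201.];295 (221, 378) [ 84. 121. 200.];303 (221, 378) [ 84. 121. 200.];311 (221, 378) [ 85. 122. 201.];319 (252, 378) [ 84. 121. 201.];327 (252, 379) [ 85. 122. 203.];335 0 [62. 66. 69.];343 0 [ 98. 105. 110.];351 0 [117. 125. 132.];359 0 [ 99. 105. 108.];367 (252, 379) [ 87. 125. 207.];375 (252, 379) [ 85. 122. 201.];383 0 [157. 142. 132.];391 0 [158. 143. 133.];399 0 [34. 68. 90.];
```

Request:
{"name": "step_arm", "arguments": {"plan": [[[0,10,30,0,-1],[0,10,60,0,-1],[0,10,72,0,-1],[0,10,77,0,-1],[0,10,80,0,-1],[0,10,81,0,-1],[0,10,81,0,-1]]]}}

```text
t: 32.35
eef_pos: [544.3, -245.8, 17.9]
tcp_rot: [3.14, 0.001, 1.479]
ft_force: [0.2, 0.0, -2.5]
opening: 0.59
grip_force: 30.0
```

Request:
{"name": "step_arm", "arguments": {"plan": [[[0,0,0,0,0.3],[0,0,0,0,0.5],[0,0,0,0,0.5],[0,0,0,0,0.5],[0,0,0,0,0.5],[0,0,-5,0,0.5],[0,0,-45,0,0.5],[0,0,-85,0,0.5]]]}}

```text
t: 33.02
eef_pos: [542.8, -245.2, 101.6]
tcp_rot: [-3.138, -0.002, 1.479]
ft_force: [0.9, 0.3, 0.6]
opening: 0.747
grip_force: 0.0
```

Request:
{"name": "step_arm", "arguments": {"plan": [[[-20,0,-40,0,1],[-40,0,-75,0,1],[-70,0,-75,0,1],[-70,0,-75,0,1],[-70,0,-75,0,1]]]}}

```text
t: 33.43
eef_pos: [537.0, -316.3, 177.2]
tcp_rot: [3.141, 0.0, 1.477]
ft_force: [-0.3, 0.9, -1.1]
opening: 0.99
grip_force: 0.0
```

```bash
python3 - <<'E'
from h import *
st();pots(name="pics/w15.png")
Y=np.radians(-9.7);rx=np.array([np.cos(Y),np.sin(Y)]);ry=np.array([-np.sin(Y),np.cos(Y)])
print([(np.array([503.5,210.5])+k*ry).round(1) for k in(-22.5,22.5,67.5)])
print(go([510,160,310],-9.7))
E
```

```text
33.43 [ 537.  -316.3  177.2] [180.    0.   84.6] F [-0.3  0.9 -1.1] op 0.99 g 0.0
[ 285  143   63   62 3823] fill 1.01 z 64 [ 542.8 -267.4] 56.0 55.8 ang -5.3
[ 285  143   63   62 3823] fill 1.01 z 74 [ 542.9 -266.5] 54.2 54.0 ang -5.3
[ 199  185   65   59 3511] fill 0.95 z 64 [ 458.2 -297.6] 58.3 57.9 ang -3.2
[ 199  185   65   59 3511] fill 0.95 z 74 [ 461.  -295.6] 56.4 56.0 ang -3.2
[array([499.7, 188.3]), array([507.3, 232.7]), array([514.9, 277. ])]
(array([ 470.7,  -70.7, -133.4]), np.float64(94.4))
```

Request:
{"name": "step_arm", "arguments": {"plan": [[[20,0,-33,7,1],[55,-10,-66,14,0],[95,-20,-99,21,0],[135,-30,-133,28,0],[175,-40,-133,35,0],[215,-50,-133,42,0],[255,-60,-133,49,0],[295,-70,-133,56,0]]]}}

```text
t: 34.15
eef_pos: [498.5, -43.6, 309.2]
tcp_rot: [-3.141, 0.0, 0.515]
ft_force: [0.3, 0.1, -1.2]
opening: 0.567
grip_force: 0.0
```

```bash
python3 - <<'E'
from h import *
print(st() and go([510,165,310],-9.7))
E
```

```text
34.15 [498.5 -43.6 309.2] [-180.     0.    29.5] F [ 0.3  0.1 -1.2] op 0.567 g 0.0
(array([ 112.7, -175.9,   -0.8]), np.float64(39.2))
```

Request:
{"name": "step_arm", "arguments": {"plan": [[[20,-35,0,7,-0.26],[45,-70,0,14,-0.26],[70,-105,0,21,-0.26],[95,-140,0,28,-0.26],[112.5,-176,0,35,-0.26],[112.5,-176,0,39,-0.26],[112.5,-176,0,39,-0.26],[112.5,-176,0,39,-0.26]]]}}

```text
t: 34.82
eef_pos: [508.9, 164.0, 308.4]
tcp_rot: [3.141, 0.002, -0.156]
ft_force: [1.0, 0.8, -0.3]
opening: 0.371
grip_force: 0.0
```

```bash
python3 - <<'E'
from h import *
import pickle
s=st();c=env.get_calibration("wrist");im=env.read_camera("wrist");pickle.dump(c,open("w16.pkl","wb"));cv2.imwrite("pics/w16.png",im)
cv2.imwrite("pics/w16c.png",cv2.resize(im[120:380,130:530],(800,520),interpolation=cv2.INTER_CUBIC))
E
```

```text
34.82 [508.9 164.  308.4] [ 1.8e+02  1.0e-01 -9.0e+00] F [ 1.   0.8 -0.3] op 0.371 g 0.0
```

View pics/w16c.png

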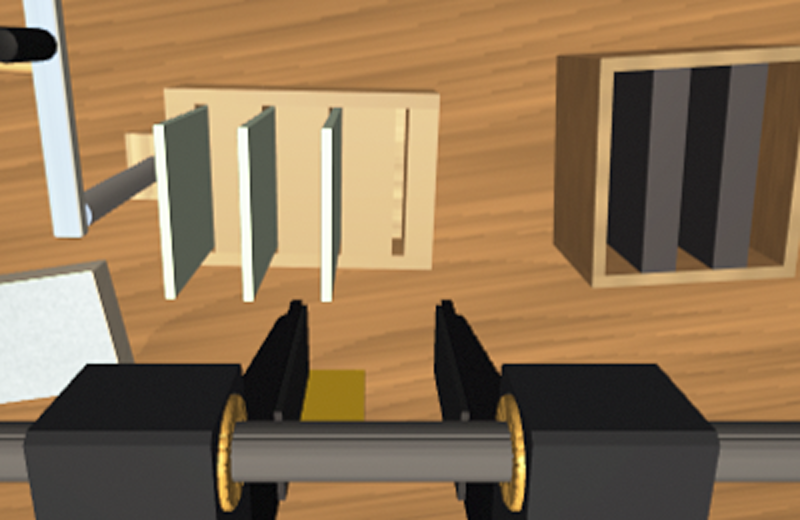

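Keeper is clear of the rack. Pane top edges in the crop run (328,128)-(327,300), (244,127)-(249,300) and (160,125)-(170,297); carton's left rim is (600,57)-(594,288).

```bash
python3 - <<'E'
from h import *
import pickle
c=pickle.load(open("w16.pkl","rb"));W=lambda u,v,z:p2w(c,130+u/2,120+v/2,z)[:2]
for n,a,b,z in[("a",(328,128),(327,300),150),("b",(244,127),(249,300),150),("c",(160,125),(170,297),150),("carton+y",(600,57),(594,288),98),("slot",(400,108),(398,254),55)]:
    A,B=W(*a,z),W(*b,z);d=A-B;print(n,((A+B)/2).round(1),np.hypot(*d).round(1),np.degrees(np.arctan2(d[1],d[0])).round(1))
A=W(600,57,98);B=W(594,288,98);Y=np.radians(-5.3);print("carton c",(A+B)/2-66*np.array([-np.sin(Y),np.cos(Y)]))
E
```

```text
a [498.7 189.2] 98.8 -10.3
b [506.  233.5] 99.3 -10.4
c [514.5 277.8] 98.5 -10.7
carton+y [484.2  23.6] 147.2 -4.9
slot [491.1 146. ] 103.1 -9.0
carton c [478.11746683 -42.13815091]
```

```bash
python3 - <<'E'
from h import *
print(go([498.9,188.8,111],-10))
E
```

```text
(array([-14.2, -23.9, 197.6]), np.float64(1.0))
```

Request:
{"name": "step_arm", "arguments": {"plan": [[[-14,-24,30,1,-0.26],[-14,-24,65,1,-0.26],[-14,-24,100,1,-0.26],[-14,-24,130,1,-0.26],[-14,-24,160,1,-0.26],[-14,-24,185,1,-0.26],[-14,-24,197,1,-0.26],[-14,-24,197,1,-0.26]]]}}

```text
t: 35.53
eef_pos: [498.6, 186.8, 109.7]
tcp_rot: [3.139, 0.005, -0.178]
ft_force: [-0.0, 0.2, -0.2]
opening: 0.369
grip_force: 0.0
```

Request:
{"name": "step_arm", "arguments": {"plan": [[[0,0,0,0,-0.5],[0,0,0,0,-1],[0,0,0,0,-1],[0,0,0,0,-1],[0,0,0,0,-1],[0,0,0,0,-1],[0,0,0,0,-1],[0,0,0,0,-1]]]}}

```text
t: 36.2
eef_pos: [500.4, 188.4, 113.0]
tcp_rot: [-3.141, -0.001, -0.178]
ft_force: [-0.7, 0.8, 6.6]
opening: 0.058
grip_force: 30.0
```

Request:
{"name": "step_arm", "arguments": {"plan": [[[0,0,-10,0,-1],[0,0,-25,0,-1],[0,0,-45,0,-1],[0,0,-65,0,-1],[0,0,-85,0,-1],[0,0,-105,0,-1],[0,0,-120,0,-1],[0,0,-120,0,-1]]]}}

```text
t: 36.87
eef_pos: [500.9, 188.5, 235.6]
tcp_rot: [-3.14, -0.004, -0.178]
ft_force: [0.3, 0.3, -1.7]
opening: 0.061
grip_force: 30.0
```

```bash
python3 - <<'E'
from h import *
s=st();print(go([473.9,-87.4,232],-5.2))
E
```

```text
36.87 [500.9 188.5 235.6] [-179.9   -0.2  -10.2] F [ 0.3  0.3 -1.7] op 0.061 g 30.0
(array([ 22.4, 276.3,   3.6]), np.float64(-5.0))
```

Request:
{"name": "step_arm", "arguments": {"plan": [[[2,25,0,0,-1],[5,60,0,-1,-1],[8,100,0,-2,-1],[11,140,0,-3,-1],[14,180,0,-4,-1],[18,220,0,-5,-1],[20,250,0,-5,-1],[22.4,276.3,0,-5,-1]]]}}

```text
t: 37.53
eef_pos: [472.0, -89.7, 231.7]
tcp_rot: [-3.142, 0.001, -0.092]
ft_force: [-0.3, -0.2, -1.1]
opening: 0.06
grip_force: 30.0
```

Request:
{"name": "step_arm", "arguments": {"plan": [[[0,0,0,0,-1],[0,0,0,0,-1],[0,0,0,0,-1]]]}}

```text
t: 37.78
eef_pos: [472.7, -87.3, 231.8]
tcp_rot: [-3.141, 0.001, -0.092]
ft_force: [0.1, 0.6, -1.3]
opening: 0.062
grip_force: 30.0
```

```bash
cat > car.py <<'E'
from h import *
s=st();c=env.get_calibration("wrist");im=env.read_camera("wrist");import sys
cv2.imwrite(sys.argv[1],im);x,y,k=map(float,sys.argv[2:5])
Y=np.radians(-5.2);C=np.array([478.1,-41.6]);ry=np.array([-np.sin(Y),np.cos(Y)])
print(go([*(C+k*ry),112],-5.2))
E
python3 car.py pics/w17.png 0 0 -46
```

```text
37.78 [472.7 -87.3 231.8] [-1.8e+02  1.0e-01 -5.2e+00] F [ 0.1  0.6 -1.3] op 0.062 g 30.0
(array([  1.2,   0.4, 119.9]), np.float64(0.0))
```

Request:
{"name": "step_arm", "arguments": {"plan": [[[1,0,20,0,-1],[1,0,40,0,-1],[1,0,60,0,-1],[1,0,80,0,-1],[1,0,98,0,-1],[1,0,112,0,-1],[1,0,119.5,0,-1],[1,0,119.5,0,-1]]]}}

```text
t: 38.5
eef_pos: [473.7, -86.7, 111.8]
tcp_rot: [-3.141, 0.002, -0.09]
ft_force: [-0.6, 0.6, -1.3]
opening: 0.062
grip_force: 30.0
```

Request:
{"name": "step_arm", "arguments": {"plan": [[[0,0,0,0,-1],[0,0,0,0,-0.7],[0,0,0,0,-0.3],[0,0,0,0,-0.3],[0,0,0,0,-0.3],[0,0,0,0,-0.3],[0,0,-30,0,-0.3],[0,0,-70,0,-0.3]]]}}

```text
t: 39.17
eef_pos: [472.6, -87.4, 181.6]
tcp_rot: [-3.14, 0.006, -0.091]
ft_force: [0.4, 0.1, -0.4]
opening: 0.349
grip_force: 0.0
```

```bash
python3 - <<'E'
from h import *
s=st();print(go([506.5,233,235],-10))
E
```

```text
39.17 [472.6 -87.4 181.6] [-179.9    0.3   -5.2] F [ 0.4  0.1 -0.4] op 0.349 g 0.0
(array([   4.5, -322.2,  -53.4]), np.float64(4.8))
```

Request:
{"name": "step_arm", "arguments": {"plan": [[[0,-20,-40,0,-0.26],[0,-60,-53,1,-0.26],[1,-100,-53,2,-0.26],[2,-140,-53,3,-0.26],[3,-180,-53,4,-0.26],[4,-220,-53,4.8,-0.26],[4.5,-260,-53,4.8,-0.26],[4.5,-300,-53,4.8,-0.26]]]}}

```text
t: 39.83
eef_pos: [505.6, 212.6, 236.0]
tcp_rot: [-3.142, -0.0, -0.175]
ft_force: [0.3, 0.5, -0.2]
opening: 0.374
grip_force: 0.0
```

Request:
{"name": "step_arm", "arguments": {"plan": [[[0,-22,0,0,-0.26],[0,-22,0,0,-0.26],[0,-22,0,0,-0.26]]]}}

```text
t: 40.08
eef_pos: [509.3, 233.0, 235.5]
tcp_rot: [3.141, 0.0, -0.173]
ft_force: [0.5, -0.4, 0.3]
opening: 0.369
grip_force: 0.0
```

```bash
python3 - <<'E'
from h import *
s=st();print(go([506.5,233,112],-10))
E
```

```text
40.08 [509.3 233.  235.5] [180.    0.   -9.9] F [ 0.5 -0.4  0.3] op 0.369 g 0.0
(array([ -2.8,   0.5, 123.5]), np.float64(0.1))
```

Request:
{"name": "step_arm", "arguments": {"plan": [[[-3,0.5,30,0,-0.26],[-3,0.5,65,0,-0.26],[-3,0.5,100,0,-0.26],[-3,0.5,118,0,-0.26],[-3,0.5,123.5,0,-0.26],[-3,0.5,123.5,0,-0.26],[-3,0.5,123.5,0,-1],[-3,0.5,123.5,0,-1]]]}}

```text
t: 40.75
eef_pos: [507.5, 232.1, 113.9]
tcp_rot: [-3.141, -0.002, -0.176]
ft_force: [-0.9, 0.7, -0.6]
opening: 0.284
grip_force: 0.0
```

Request:
{"name": "step_arm", "arguments": {"plan": [[[0,0,0,0,-1],[0,0,0,0,-1],[0,0,0,0,-1],[0,0,0,0,-1],[0,0,0,0,-1],[0,0,0,0,-1],[0,0,0,0,-1]]]}}

```text
t: 41.33
eef_pos: [507.0, 232.5, 113.0]
tcp_rot: [-3.141, -0.001, -0.175]
ft_force: [-0.3, 0.4, 6.3]
opening: 0.061
grip_force: 30.0
```

Request:
{"name": "step_arm", "arguments": {"plan": [[[0,0,-10,0,-1],[0,0,-25,0,-1],[0,0,-45,0,-1],[0,0,-65,0,-1],[0,0,-85,0,-1],[0,0,-105,0,-1],[0,0,-120,0,-1],[0,0,-120,0,-1]]]}}

```text
t: 42.0
eef_pos: [507.4, 232.5, 235.5]
tcp_rot: [-3.14, -0.004, -0.175]
ft_force: [1.5, -1.2, -2.6]
opening: 0.058
grip_force: 30.0
```

```bash
python3 - <<'E'
from h import *
s=st();print(go([478.1,-41.6,232],-5.2))
E
```

```text
42.0 [507.4 232.5 235.5] [-179.9   -0.2  -10. ] F [ 1.5 -1.2 -2.6] op 0.058 g 30.0
(array([ 18.8, 275.1,   3.5]), np.float64(-4.8))
```

Request:
{"name": "step_arm", "arguments": {"plan": [[[2,25,0,0,-1],[4,60,0,-1,-1],[7,100,0,-2,-1],[10,140,0,-3,-1],[13,180,0,-4,-1],[16,220,0,-4.8,-1],[18,250,0,-4.8,-1],[18.8,275,0,-4.8,-1]]]}}

```text
t: 42.67
eef_pos: [476.3, -44.0, 231.6]
tcp_rot: [3.141, 0.001, -0.092]
ft_force: [0.6, 0.3, -1.2]
opening: 0.058
grip_force: 30.0
```

Request:
{"name": "step_arm", "arguments": {"plan": [[[0,0,0,0,-1],[0,0,0,0,-1],[0,0,0,0,-1]]]}}

```text
t: 42.92
eef_pos: [476.9, -41.5, 231.8]
tcp_rot: [-3.141, 0.001, -0.092]
ft_force: [0.2, 0.5, -2.2]
opening: 0.057
grip_force: 30.0
```

```bash
python3 car.py pics/w18.png 0 0 0
```

```text
42.92 [476.9 -41.5 231.8] [-1.8e+02  1.0e-01 -5.2e+00] F [ 0.2  0.5 -2.2] op 0.057 g 30.0
(array([  1.1,   0.3, 119.9]), np.float64(0.0))
```

Request:
{"name": "step_arm", "arguments": {"plan": [[[1,0,20,0,-1],[1,0,40,0,-1],[1,0,60,0,-1],[1,0,80,0,-1],[1,0,98,0,-1],[1,0,112,0,-1],[1,0,119.5,0,-1],[1,0,119.5,0,-1]]]}}

```text
t: 43.63
eef_pos: [477.9, -41.0, 111.8]
tcp_rot: [-3.141, 0.002, -0.09]
ft_force: [-0.2, -0.1, -2.5]
opening: 0.061
grip_force: 30.0
```

Request:
{"name": "step_arm", "arguments": {"plan": [[[0,0,0,0,-1],[0,0,0,0,-0.7],[0,0,0,0,-0.4],[0,0,0,0,-0.4],[0,0,0,0,-0.4],[0,0,0,0,-0.4],[0,0,-30,0,-0.4],[0,0,-70,0,-0.4]]]}}

```text
t: 44.3
eef_pos: [476.8, -41.7, 181.6]
tcp_rot: [-3.141, 0.006, -0.091]
ft_force: [1.3, 0.9, 0.3]
opening: 0.3
grip_force: 0.0
```

```bash
python3 - <<'E'
from h import *
s=st();print(go([514.7,277.4,235],-10))
E
```

```text
44.3 [476.8 -41.7 181.6] [-180.     0.3   -5.2] F [1.3 0.9 0.3] op 0.3 g 0.0
(array([   8.6, -321.2,  -53.4]), np.float64(4.8))
```

Request:
{"name": "step_arm", "arguments": {"plan": [[[0,-20,-40,0,-0.26],[1,-60,-53,1,-0.26],[2,-100,-53,2,-0.26],[3,-140,-53,3,-0.26],[4,-180,-53,4,-0.26],[6,-220,-53,4.8,-0.26],[8,-260,-53,4.8,-0.26],[8.5,-300,-53,4.8,-0.26]]]}}

```text
t: 44.97
eef_pos: [514.0, 258.1, 236.0]
tcp_rot: [-3.142, -0.0, -0.175]
ft_force: [0.9, -0.7, 0.5]
opening: 0.372
grip_force: 0.0
```

Request:
{"name": "step_arm", "arguments": {"plan": [[[0,-21.5,0,0,-0.26],[0,-21.5,0,0,-0.26],[0,-21.5,0,0,-0.26]]]}}

```text
t: 45.22
eef_pos: [517.4, 278.0, 235.4]
tcp_rot: [3.141, 0.001, -0.173]
ft_force: [0.5, -2.4, -0.8]
opening: 0.371
grip_force: 0.0
```

```bash
python3 - <<'E'
from h import *
s=st();print(go([514.7,277.4,112],-10))
E
```

```text
45.22 [517.4 278.  235.4] [180.    0.   -9.9] F [ 0.5 -2.4 -0.8] op 0.371 g 0.0
(array([ -2.6,   1. , 123.4]), np.float64(0.1))
```

Request:
{"name": "step_arm", "arguments": {"plan": [[[-2.5,1,10,0,-0.4],[-2.5,1,30,0,-0.4],[-2.5,1,65,0,-0.4],[-2.5,1,100,0,-0.4],[-2.5,1,118,0,-0.4],[-2.5,1,123.5,0,-0.4],[-2.5,1,123.5,0,-0.4],[-2.5,1,123.5,0,-1]]]}}

```text
t: 45.88
eef_pos: [515.6, 276.1, 113.2]
tcp_rot: [-3.141, -0.001, -0.176]
ft_force: [0.3, -0.8, 0.2]
opening: 0.27
grip_force: 0.0
```

Request:
{"name": "step_arm", "arguments": {"plan": [[[0,0,0,0,-1],[0,0,0,0,-1],[0,0,0,0,-1],[0,0,0,0,-1],[0,0,0,0,-1],[0,0,0,0,-1],[0,0,0,0,-1]]]}}

```text
t: 46.47
eef_pos: [515.6, 277.0, 113.3]
tcp_rot: [-3.141, -0.002, -0.175]
ft_force: [-1.7, 1.0, 7.2]
opening: 0.059
grip_force: 30.0
```

Request:
{"name": "step_arm", "arguments": {"plan": [[[0,0,-10,0,-1],[0,0,-25,0,-1],[0,0,-45,0,-1],[0,0,-65,0,-1],[0,0,-85,0,-1],[0,0,-105,0,-1],[0,0,-120,0,-1],[0,0,-120,0,-1]]]}}

```text
t: 47.13
eef_pos: [516.0, 277.1, 235.8]
tcp_rot: [-3.139, -0.004, -0.175]
ft_force: [-0.2, 0.3, -2.0]
opening: 0.06
grip_force: 30.0
```

```bash
python3 - <<'E'
from h import *
s=st();print(go([482.3,4.2,232],-5.2))
E
```

```text
47.13 [516.  277.1 235.8] [-179.9   -0.2  -10. ] F [-0.2  0.3 -2. ] op 0.06 g 30.0
(array([ 14.3, 274.6,   3.8]), np.float64(-4.8))
```

Request:
{"name": "step_arm", "arguments": {"plan": [[[1,25,0,0,-1],[3,60,0,-1,-1],[5,100,0,-2,-1],[7,140,0,-3,-1],[10,180,0,-4,-1],[12,220,0,-4.8,-1],[13,250,0,-4.8,-1],[14.3,274.6,0,-4.8,-1]]]}}

```text
t: 47.8
eef_pos: [480.3, 1.7, 231.7]
tcp_rot: [3.141, 0.001, -0.092]
ft_force: [-0.3, -0.1, -1.5]
opening: 0.062
grip_force: 30.0
```

Request:
{"name": "step_arm", "arguments": {"plan": [[[0,0,0,0,-1],[0,0,0,0,-1],[0,0,0,0,-1]]]}}

```text
t: 48.05
eef_pos: [481.2, 4.1, 231.9]
tcp_rot: [-3.141, 0.001, -0.092]
ft_force: [-0.1, 0.2, -2.0]
opening: 0.059
grip_force: 30.0
```

```bash
python3 car.py pics/w19.png 0 0 46
```

```text
48.05 [481.2   4.1 231.9] [-180.     0.    -5.3] F [-0.1  0.2 -2. ] op 0.059 g 30.0
(array([  1. ,   0.2, 120. ]), np.float64(0.0))
```

Request:
{"name": "step_arm", "arguments": {"plan": [[[1,0,20,0,-1],[1,0,40,0,-1],[1,0,60,0,-1],[1,0,80,0,-1],[1,0,98,0,-1],[1,0,112,0,-1],[1,0,119.5,0,-1],[1,0,119.5,0,-1]]]}}

```text
t: 48.77
eef_pos: [482.2, 4.6, 111.8]
tcp_rot: [-3.142, 0.002, -0.09]
ft_force: [-0.1, 0.3, -1.4]
opening: 0.06
grip_force: 30.0
```

Request:
{"name": "step_arm", "arguments": {"plan": [[[0,0,0,0,-1],[0,0,0,0,-0.7],[0,0,0,0,-0.4],[0,0,0,0,-0.4],[0,0,0,0,-0.4],[0,0,0,0,-0.4],[0,0,-30,0,-0.4],[0,0,-70,0,-0.4]]]}}

```text
t: 49.43
eef_pos: [480.9, 3.8, 181.6]
tcp_rot: [-3.141, 0.006, -0.091]
ft_force: [0.8, 0.2, -0.7]
opening: 0.295
grip_force: 0.0
```

```bash
python3 - <<'E'
from h import *
s=st();print(go([611.5,312.8,280],77))
E
```

```text
49.43 [480.9   3.8 181.6] [-180.     0.3   -5.2] F [ 0.8  0.2 -0.7] op 0.295 g 0.0
(array([ 101.8, -319.6,  -98.4]), np.float64(-82.2))
```

Request:
{"name": "step_arm", "arguments": {"plan": [[[0,0,-35,0,-0.2],[10,-30,-70,-7,-0.2],[20,-60,-98,-14,-0.2],[35,-95,-98,-21,-0.2],[50,-130,-98,-28,-0.2],[65,-165,-98,-35,-0.2],[75,-200,-98,-42,-0.2],[85,-235,-98,-49,-0.2]]]}}

```text
t: 50.1
eef_pos: [588.9, 231.7, 280.8]
tcp_rot: [3.141, -0.0, 0.77]
ft_force: [0.4, -0.4, 0.0]
opening: 0.398
grip_force: 0.0
```

```bash
python3 - <<'E'
from h import *
s=st();print(go([611.5,312.8,280],77))
E
```

```text
50.1 [588.9 231.7 280.8] [180.   -0.   44.1] F [ 0.4 -0.4  0. ] op 0.398 g 0.0
(array([ 72.6, -42.5,   0.8]), np.float64(-32.9))
```

Request:
{"name": "step_arm", "arguments": {"plan": [[[20,-12,0,-7,-0.2],[40,-24,0,-14,-0.2],[60,-36,0,-21,-0.2],[72.5,-42.5,0,-28,-0.2],[72.5,-42.5,0,-33,-0.2],[72.5,-42.5,0,-33,-0.2],[72.5,-42.5,0,-33,-0.2]]]}}

```text
t: 50.68
eef_pos: [611.3, 310.7, 280.6]
tcp_rot: [-3.141, 0.0, 1.337]
ft_force: [-0.2, -0.3, 0.8]
opening: 0.4
grip_force: 0.0
```

```bash
python3 - <<'E'
from h import *
s=st();print(go([611.5,313.2,173],77))
c=env.get_calibration("wrist");im=env.read_camera("wrist");g=cv2.cvtColor(im,cv2.COLOR_BGR2GRAY)
print("peg top px",w2p(c,[611.8,313.4,205]),"base",w2p(c,[611.8,313.4,165]))
for r in range(150,300,10): print(r,(g[r,285:350:5]).tolist())
E
```

```text
50.68 [611.3 310.7 280.6] [-180.     0.    76.6] F [-0.2 -0.3  0.8] op 0.4 g 0.0
(array([  2.4,  -0.4, 107.6]), np.float64(-0.4))
peg top px [314.47367964 233.65965819] base [314.58292955 222.53796622]
150 [137, 143, 127, 130, 120, 143, 136, 133, 140, 134, 143, 137, 127]
160 [133, 140, 136, 136, 135, 147, 136, 128, 139, 139, 147, 142, 122]
170 [145, 138, 145, 130, 141, 144, 140, 135, 145, 140, 134, 140, 132]
180 [147, 136, 144, 137, 136, 132, 146, 137, 139, 135, 134, 146, 141]
190 [142, 145, 135, 144, 137, 138, 145, 138, 132, 144, 140, 135, 141]
200 [149, 155, 135, 144, 136, 134, 139, 143, 138, 141, 132, 131, 143]
210 [143, 138, 145, 145, 143, 137, 133, 145, 137, 130, 140, 137, 140]
220 [234, 235, 236, 236, 237, 1, 19, 17, 236, 235, 234, 235, 234]
230 [235, 235, 236, 237, 242, 47, 60, 59, 242, 208, 192, 188, 136]
240 [104, 212, 211, 152, 136, 34, 39, 36, 143, 138, 134, 139, 131]
250 [207, 208, 209, 133, 141, 144, 144, 136, 122, 141, 136, 123, 132]
260 [207, 207, 207, 109, 145, 149, 137, 145, 130, 142, 137, 132, 123]
270 [178, 150, 205, 98, 148, 143, 142, 140, 138, 123, 142, 138, 126]
280 [206, 207, 204, 94, 141, 141, 149, 136, 144, 130, 144, 139, 130]
290 [206, 207, 203, 170, 128, 145, 139, 143, 140, 137, 123, 139, 137]
```

Request:
{"name": "step_arm", "arguments": {"plan": [[[2.4,0,30,0,-0.2],[2.4,0,65,0,-0.2],[2.4,0,95,0,-0.2],[2.4,0,107.5,0,-0.2],[2.4,0,107.5,0,-0.2],[2.4,0,107.5,0,-1],[2.4,0,107.5,0,-1],[2.4,0,107.5,0,-1]]]}}

```text
t: 51.4
eef_pos: [612.6, 313.2, 175.2]
tcp_rot: [3.139, -0.002, 1.339]
ft_force: [-0.6, 0.3, 0.2]
opening: 0.245
grip_force: 0.0
```

Request:
{"name": "step_arm", "arguments": {"plan": [[[0,0,0,0,-1],[0,0,0,0,-1],[0,0,0,0,-1],[0,0,0,0,-1],[0,0,0,0,-1],[0,0,0,0,-1]]]}}

```text
t: 51.9
eef_pos: [611.9, 313.4, 174.6]
tcp_rot: [3.141, -0.001, 1.34]
ft_force: [-3.9, 0.4, 5.7]
opening: 0.136
grip_force: 30.0
```

```bash
python3 - <<'E'
from h import *
s=st()
h=np.array([523.3,325]);v=s["eef_pos"][:2]-h;a0=np.arctan2(v[1],v[0]);r=np.hypot(*v);print("r",r,np.degrees(a0))
y=s["tcp_rot"][2]
for k in range(1,9):
    a=a0-np.radians(5.65)*k;d=h+r*np.array([np.cos(a),np.sin(a)])-s["eef_pos"][:2]
    print(k,[round(np.cos(y)*d[0]+np.sin(y)*d[1],1),round(np.sin(y)*d[0]-np.cos(y)*d[1],1)],round(5.65*k,1),np.degrees(a).round(1))
E
```

```text
51.9 [611.9 313.4 174.6] [180.   -0.   76.8] F [-3.9  0.4  5.7] op 0.136 g 30.0
r 89.32459433482701 -7.469828903845279
1 [np.float64(-8.8), np.float64(0.5)] 5.7 -13.1
2 [np.float64(-17.6), np.float64(0.0)] 11.3 -18.8
3 [np.float64(-26.3), np.float64(-1.2)] 17.0 -24.4
4 [np.float64(-34.8), np.float64(-3.4)] 22.6 -30.1
5 [np.float64(-43.1), np.float64(-6.3)] 28.2 -35.7
6 [np.float64(-51.1), np.float64(-10.1)] 33.9 -41.4
7 [np.float64(-58.6), np.float64(-14.6)] 39.6 -47.0
8 [np.float64(-65.7), np.float64(-19.9)] 45.2 -52.7
```

Request:
{"name": "step_arm", "arguments": {"plan": [[[-8.8,0.5,0,5.6,-1],[-17.6,0,0,11.3,-1],[-26.3,-1.2,0,17,-1],[-34.8,-3.4,0,22.6,-1],[-43.1,-6.3,0,28.2,-1],[-51.1,-10.1,0,33.9,-1],[-58.6,-14.6,0,39.6,-1],[-65.7,-19.9,0,45.2,-1]]]}}

```text
t: 52.57
eef_pos: [577.0, 254.9, 174.6]
tcp_rot: [-3.14, -0.002, 0.546]
ft_force: [-5.7, 8.8, 7.0]
opening: 0.14
grip_force: 30.0
```

Request:
{"name": "step_arm", "arguments": {"plan": [[[-8.8,0.5,0,5.6,-1],[-17.6,0,0,11.3,-1],[-26.3,-1.2,0,17,-1],[-34.8,-3.4,0,22.6,-1],[-43.1,-6.3,0,28.2,-1],[-51.1,-10.1,0,33.9,-1],[-58.6,-14.6,0,39.6,-1],[-65,-19.3,0,44.7,-1]]]}}

```text
t: 53.23
eef_pos: [512.5, 237.4, 174.6]
tcp_rot: [-3.138, -0.003, -0.234]
ft_force: [2.3, 7.2, 4.4]
opening: 0.141
grip_force: 30.0
```

Request:
{"name": "step_arm", "arguments": {"plan": [[[0,0,0,0,-1],[0,0,0,0,-0.2],[0,0,0,0,-0.2],[0,0,0,0,-0.2],[0,0,0,0,-0.2],[0,0,-35,0,-0.2],[0,0,-70,0,-0.2],[0,0,-110,0,-0.2]]]}}

```text
t: 53.9
eef_pos: [511.6, 235.7, 283.6]
tcp_rot: [3.14, 0.002, -0.229]
ft_force: [0.6, -0.3, -0.1]
opening: 0.398
grip_force: 0.0
```

```bash
python3 - <<'E'
from h import *
s=st();print(go([480,80,400],-10))
E
```

```text
53.9 [511.6 235.7 283.6] [ 1.799e+02  1.000e-01 -1.310e+01] F [ 0.6 -0.3 -0.1] op 0.398 g 0.0
(array([   4.7,  158.8, -116.4]), np.float64(-3.1))
```

Request:
{"name": "step_arm", "arguments": {"plan": [[[-5,38,-30,0,0],[-10,76,-60,0,0],[-20,114,-90,0,0],[-30,152,-120,-3,0],[-40,190,-120,-6,0],[-50,230,-120,-9,0],[-50,260,-120,-12,0],[-50,260,-120,-13,0]]]}}

```text
t: 54.57
eef_pos: [402.5, -9.1, 404.2]
tcp_rot: [3.14, -0.001, -0.002]
ft_force: [0.4, -0.5, -0.7]
opening: 0.5
grip_force: 0.0
```

Request:
{"name": "step_arm", "arguments": {"plan": [[[0,0,0,0,0],[0,0,0,0,0]]]}}

```text
t: 54.73
eef_pos: [404.3, -6.0, 403.5]
tcp_rot: [3.142, -0.0, -0.005]
ft_force: [0.3, -0.1, 0.9]
opening: 0.5
grip_force: 0.0
```

```bash
python3 - <<'E'
from h import *
st();w=env.read_camera("wrist");s=env.read_camera("side")
cv2.imwrite("pics/fin.png",np.vstack([cv2.resize(w[:300],(800,375))[:330],np.hstack([cv2.resize(s[140:360,220:440],(270,270)),cv2.resize(env.read_camera("top")[180:320,200:500],(530,270))])]))
E
```

```text
54.73 [404.3  -6.  403.5] [180.   -0.   -0.3] F [ 0.3 -0.1  0.9] op 0.5 g 0.0
```

View pics/fin.png

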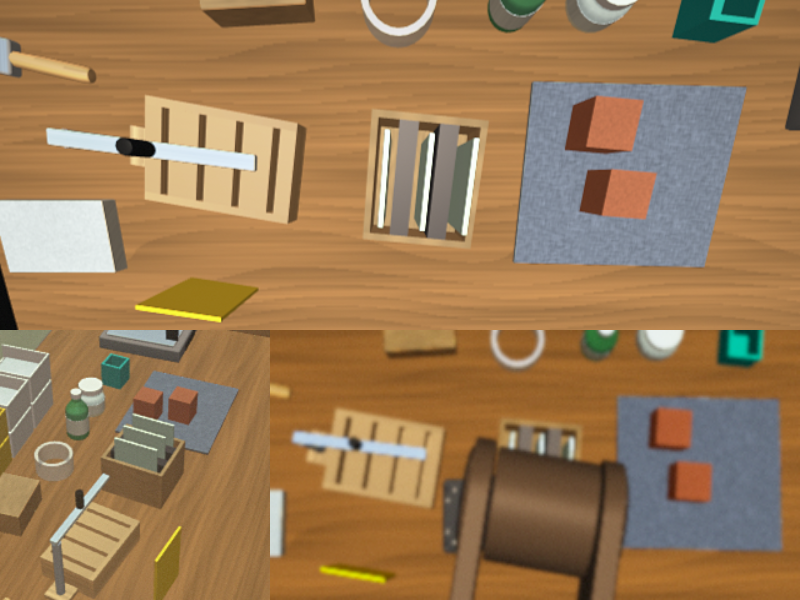

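The final view shows three panes standing one per compartment, both pots mouth-down on the pad, and the keeper back across the empty rack. Bystanders look undisturbed.

```bash
python3 -c "
from cell import env
print(env.job_done())"
```

```text
the job is handed in; nothing more can be done
None
```

The job is handed in: three panes packed one per compartment, the keeper swung back across the empty rack, and both terracotta pots mouth-down on the pad; the verdict itself was not shown.

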